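Lock a leading-up board into its bench bay

ROBOT

A 7-joint arm with a two-finger parallel gripper is mounted at the origin on the work surface. World frame = base frame: x ahead of the robot, y to its left, z up, the work surface at z = 0. Lengths are in m, angles in rad, forces in N, time in s.
With the tool pointing down it reaches from about 0.425 to 0.875 m from the base axis. Payload 4.7 kg.
Tool frame: the origin (TCP) lies between the finger pads; the fingertips stand 8 mm ahead of it and the grasp point (between the pads) lies 11 mm behind it; z points along the fingers, x is the direction in which the jaws open and shut, and the axes are right-handed (so a half turn about z gives the same grasp; the last joint's range is limited). The gripper opens to 87 mm and grips with 3 to 60 N. Pads are 19 mm wide; open, the fingers measure 117 mm over their backs; the gripper's body (75 mm by 190 mm) begins 51 mm behind the grasp point.
Start: joints at [-1.332, 0.321, -0.07, 1.45, 0.023, 1.371, -0.057], TCP at [0.145, 0.634, 0.231] pointing down, gripper open.
Joint ranges: [-2.86, 2.86], [-0.3, 2.09], [-1.38, 1.24], [0.06, 2.45], [-1.56, 4.7], [0.09, 2.05], [-2.69, 2.69]. Speed limits (rad/s): [2.57, 2.57, 3.14, 3.14, 3.14, 3.14, 3.14].

INTERFACE

Orientations are given as a unit quaternion [x, y, z, w].
In Python, from bench import arm gives the robot as it stands.
- The arm moves only by the tool jog_arm, never from a script. Its arguments are lists of equal length, an entry for each row: "offset": the shift along the tool's x, y, z in mm, a list of three; "yaw": the turn about the tool's z in rad; "hand": the finger opening in mm, from 0 to 87. In form: {"offset": [[x, y, z], ...], "yaw": [yaw, ...], "hand": [hand, ...]}. A call has exactly 10 rows; each row shifts and turns the commanded pose from where the row before left it, along the tool's axes as they then stand; what a row does not reach is not made up. A row lasts 1/12 s, in which the tool goes at most 41.7 mm and 7.16 degrees, less where a joint would pass 70% of its speed; a pose out of reach is approached as far as the arm can. A call with a gripper value outside its range is refused whole. The fingers move at their own pace and stop on an object; "newtons" is the grip in N (left out, the last holds). Time passes only in rows, so rows that do not move let the fingers close, or fill a call up. It gives the time, the measured TCP pose, the force and the opening at its end, in the units of the state.
- arm.get_obs(): the state, without advancing time (a new reading comes with each control period).
- arm.get_image(name): name is "side" or "top"; returns (picture, depth): 480x640x3 uint8, red, green, blue; 480x640 float32, m along the optical axis (not along the pixel's ray), 0 where there is no reading.
- arm.camera_params(name): a dict with "intrinsics" (3x3 intrinsics, pixels), "k1" (the pictures are not rectified: a ray, as slopes to the right and down, at radius r is drawn at 1 + k1 r^2 times it, then the intrinsics apply), "world_from_camera" (4x4, takes a point from camera to world coordinates). Camera axes: x right, y up, looking along -z (the intrinsics and any distortion apply to the point x, -y, -z); pixel columns grow to the right and rows downward; lengths in m; the calibration is good to about 2 mm. A picture is of the moment at which its call begins. camera_params takes no time and is no camera call.
- arm.finish_job(): hands the job in, once; it reports no verdict.
The state is a dict: "time": time; "q": joint angles; "dq": joint speeds; "effort": joint torques, N m; "ee_pos": TCP position; "ee_rot": TCP orientation; "wrist_force": force on the tool from outside, world axes, zero at the start; "torque": the same for the moment, N m; "opening": finger opening in m.
Only numpy, scipy, OpenCV 4.12 (cv2) and the standard library are available. Lean on these libraries where they do the work, as an engineer would, in place of code of your own. Each camera call takes 0.05 s, during which the arm holds its last target.

TASK

Slide the plywood board with the unsoldered leaded rosette, flat on the bench by its pull batten, into the bay so that its front edge lifts the two gravity catches, and push it home until you feel it press firmly against the back stop and both catches have dropped behind it. Then tug it back firmly against the catches to prove that they hold, and let go. Never lift or tilt the board, do not ram it, keep the gripper off the bay and its catches, and leave the other things alone.

Things in the scene. Friction and masses are not known exactly. Their poses are not given: they have to be found in the camera images.
- board_grip (a point): Centre of the board's pull batten: wooden bar 20 mm (board's x) by 110 mm (y) by 30 mm high, on the plywood at the middle of the rear edge. The point is half-way up, 30 mm above the bench (batten spans 15 to 45 mm). Axes: x to the front edge, z up. Rear edge 10 mm behind this point, flush with the batten; front edge 190 mm ahead. The board's top is bare for 43 mm ahead of the batten.
- board: Leading-up board: loose plywood 200 mm (x) by 180 (y) by 15 thick, about 0.55 kg, with pull batten at the rear (-x) edge, thin laths (8 mm high) and a leaded glass rosette 110 mm across on top; 20 mm strips along both sides are bare. Origin under its centre at bench height; x to the front edge, which enters the bay first. Starts on the bench before the mouth, at some angle.
- board_rear (a point): Middle of the board's rear edge, 7.5 mm up; axes as the board. Sliding the held board takes about 4 to 10 N (its drag on the bench, more if pressed down, and 1 to 2 N for the catches on it); what is felt beyond this drag is the back stop, or on the way back the catch noses.
- bay: Bay fixed to the bench, open on top, the bench its floor: two wooden cheeks 40 mm high, 22 thick, 184 mm apart inside (2 mm play each side of the board), flared outwards over 30 mm before the mouth. Origin: middle of the mouth at bench height; x is the way in (roughly the robot's left), y across, z up. A gravity catch lies inside each cheek; clear width between the catches 154 mm.
- bay_end (a point): Middle of the fixed cross-piece at the far end of the bay, 361 mm in from the mouth, 40 mm up; axes as the bay. In front of it a rigid wooden back stop (28 mm high, across the whole bay) is clamped by wing nuts at a setting that is not measured: the board meets it when its rear edge is somewhere between x = 113 and 128 mm from the mouth.
- catch_l (a joint): Hinge of the left catch (bay's +y cheek), rad: 0 dropped, about 0.17 while riding on the board. The catch is a steel bar 14 mm wide, 10 thick, 0.12 kg, hinged on a pin at bay x = 30 mm, 30 mm up, sloping down to its nose at x = 108 mm, 2 to 12 mm above the bench. A board sliding in along the bench lifts it.
- catch_r (a joint): Hinge of the right catch (bay's -y cheek); same shape and values. Each catch falls by its own weight once the board's rear edge is past bay x = 109 mm; dropped, it stops the rear edge from going back beyond x = 108 mm.
- tub: Bystander: white putty tub, 96 mm across, 75 mm high; origin under its centre.
- cartridge: Bystander: sealant cartridge standing on its end, 50 mm across, 200 mm high with its nozzle; origin under its centre.
- brush: Bystander: cementing brush, 160 mm long, lying beside the bay on the side away from the robot.

How it is judged:
On the way, in this order (a step that is already met when the one before it is completed fails the run):
1. both catches ride on top of the board inside the bay (value of joint each of catch_l, catch_r above 0.12 rad and x of board_rear in the frame of bay below 0.109 m and contact force between board and bay above 0.3 N), for 0.2 s.
2. both catches have dropped and the board is pressed against the back stop with more than 5 N (value of joint each of catch_l, catch_r below 0.03 rad and x of board_rear in the frame of bay above 0.1115 m and contact force between board and bay above 5 N), for 0.2 s.
3. the board is tugged back against the dropped catches with more than 3 N (value of joint each of catch_l, catch_r below 0.03 rad and x of board_rear in the frame of bay between 0.105 and 0.1105 m and contact force between board and bay above 3 N), for 0.1 s.
At the end, for the whole second after the job is handed in: The board lies flat and at rest in the bay, both catches fully dropped (within 0.03 rad) behind its rear edge, which is 105 to 131 mm in from the mouth; released (value of joint each of catch_l, catch_r below 0.03 rad and x of board_rear in the frame of bay between 0.105 and 0.131 m and angle between the x axis of board and the x axis of bay, either way round below 0.04 rad and angle between board's own z axis and vertical below 0.03 rad and linear speed of board below 0.01 m/s); the robot touches nothing.
It fails at once if the board is rammed or jammed: more than 20 N between board and bay (contact force between board and bay above 20 N).
It fails at once if the board is lifted off the bench (more than 12 mm) or tilted (more than 7 degrees) (height (world z) of board above 0.012 m or angle between board's own z axis and vertical above 0.12 rad).
It fails at once if the robot touches the bay or lifts a catch itself (more than 1 N) (contact force between any of the fingers, the arm and bay above 1 N).
It fails at once if a bystander is moved by more than 15 mm (distance of any of tub, cartridge, brush from where it was at the start of the episode above 0.015 m).
It also fails if it takes over 72 s, if anything falls off the work surface, if the arm or the gripper's body presses on something with over 40 N, if the wrist force passes 120 N, or if a joint passes its speed limit or range.

## Working session

There is one attempt and no reset: what is moved stays moved. The work goes in short steps, Python scripts to look and compute and a tool call to move; the robot and the scene stay as the last step left them, time stands still between calls to the robot, and variables do not carry over. Pictures are saved under pics/ and viewed, and the job is handed in when it is done.

Besides the shell and the picture viewer there is one more tool, called after ">>>" as name(argument=value, ...) on one line, values as JSON. jog_arm: Moves the arm, as the interface text tells. Its arguments: {"type":"object","properties":{"offset":{"type":"array"},"yaw":{"type":"array"},"hand":{"type":"array"},"newtons":{"type":"number"}},"required":["offset","yaw","hand"]}

```bash
ls; mkdir -p pics; python3 - <<'E'
from bench import arm
import cv2,numpy as np
o=arm.get_obs(); print({k:np.round(v,4) for k,v in o.items()})
for n in("side","top"):
    im,d=arm.get_image(n); cv2.imwrite(f"pics/{n}0.png",im[:,:,::-1]); np.save(f"pics/{n}0.npy",d); np.save(f"pics/{n}0im.npy",im)
    p=arm.camera_params(n); print(n,p)
E
```

```text
pics
{'time': np.float64(0.0), 'q': array([-1.3319,  0.3218, -0.0701,  1.4517,  0.0226,  1.3708, -0.057 ]), 'dq': array([ 0.0007,  0.0001,  0.0003, -0.0008,  0.0002, -0.0009, -0.0014]), 'effort': array([-0.00000e+00, -4.91283e+01, -4.04000e-01, -3.12524e+01,
       -6.42000e-02,  4.37000e-02,  2.00000e-04]), 'ee_pos': array([0.1448, 0.6331, 0.2295]), 'ee_rot': array([ 7.820e-01,  6.233e-01, -7.000e-04,  6.000e-04]), 'wrist_force': array([-0.2751,  0.1556,  0.443 ]), 'torque': array([-0.0085,  0.0269,  0.0089]), 'opening': np.float64(0.087)}
side {'intrinsics': array([[550.20704883,   0.        , 328.88405131],
       [  0.        , 550.20704883, 244.55225262],
       [  0.        ,   0.        ,   1.        ]]), 'k1': -0.1244863541991509, 'world_from_camera': array([[-0.98643603,  0.11775227, -0.11436069,  0.46075211],
       [-0.16412812, -0.71788518,  0.67653738,  0.70865279],
       [-0.00243403,  0.68613065,  0.72747427,  0.79927754],
       [ 0.        ,  0.        ,  0.        ,  1.        ]])}
top {'intrinsics': array([[512.88247931,   0.        , 314.19145249],
       [  0.        , 512.88247931, 231.50670387],
       [  0.        ,   0.        ,   1.        ]]), 'k1': -0.04075922321336179, 'world_from_camera': array([[-0.0067688 ,  0.99604974, -0.08853865,  0.4729218 ],
       [-0.99997074, -0.00642655,  0.00414994,  0.01304628],
       [ 0.00356455,  0.08856415,  0.9960641 ,  1.3430267 ],
       [ 0.        ,  0.        ,  0.        ,  1.        ]])}
```

View pics/side0.png

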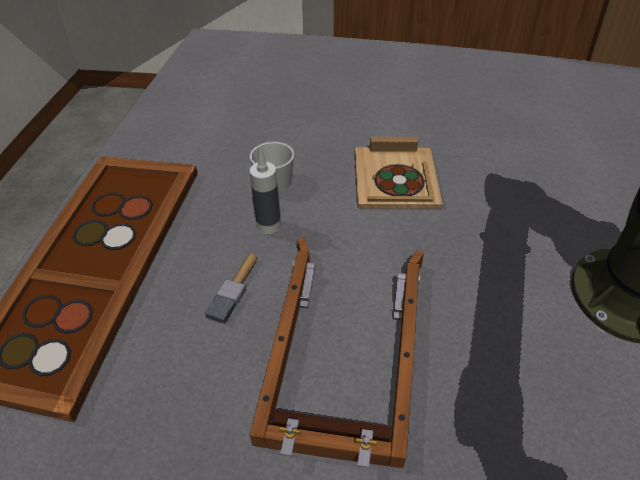

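View pics/top0.png

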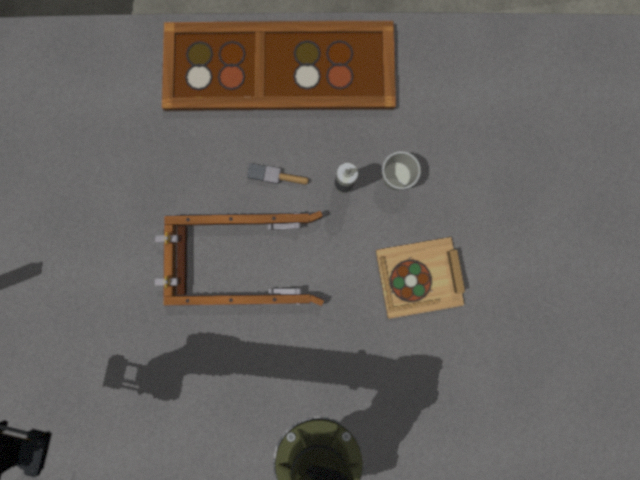

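```bash
cat > h.py <<'E'
import numpy as np, cv2
from bench import arm
def rays(n,uv):
    p=arm.camera_params(n);K=p["intrinsics"];uv=np.atleast_2d(np.asarray(uv,float))
    D=np.array([p["k1"],0,0,0,0])
    s=cv2.undistortPoints(uv[:,None,:],K,D)[:,0]
    T=p["world_from_camera"]
    d=np.c_[s[:,0],-s[:,1],-np.ones(len(s))]
    return T[:3,3],d@T[:3,:3].T   # depth-scaled dirs
def cloud(n,depth):
    v,u=np.mgrid[:480,:640]
    o,d=rays(n,np.c_[u.ravel(),v.ravel()])
    return (o+d*depth.reshape(-1,1)).reshape(480,640,3)
def atz(n,uv,z):
    o,d=rays(n,uv); return o+d*((z-o[2])/d[:,2])[:,None]
def tri(uvA,uvB,a="top",b="side"):
    o1,d1=rays(a,uvA);o2,d2=rays(b,uvB);out=[]
    for x,y in zip(d1,d2):
        s=np.linalg.lstsq(np.c_[x,-y],o2-o1,rcond=None)[0]
        p,q=o1+s[0]*x,o2+s[1]*y; out.append(np.r_[(p+q)/2,np.linalg.norm(p-q)])
    return np.array(out)
E
python3 - <<'E'
from h import *
np.set_printoptions(precision=4,suppress=True)
for n in("top","side"):
    d=np.load(f"pics/{n}0.npy");c=cloud(n,d);z=c[...,2]
    im=np.load(f"pics/{n}0im.npy")
    print(n,"bench z",np.median(z[(d>0)]), "noise", np.std(z[(abs(z)<.01)&(d>0)]))
    if n=="top": m=np.zeros(z.shape,bool); m[225:330,370:480]=1
    else: m=np.zeros(z.shape,bool); m[125:215,345:450]=1
    b=m&(z>0.036)&(z<.06); P=c[b]; print("batten n",len(P),P.min(0),P.max(0),np.median(P[:,2]))
    r=cv2.minAreaRect((P[:,:2]*1000).astype(np.float32));print(r)
    b=m&(z>0.009)&(z<.03);P=c[b];r=cv2.minAreaRect((P[:,:2]*1000).astype(np.float32));print("board",len(P),r,np.median(P[:,2]))
    # crops
    x0,x1,y0,y1=(360,480,225,330) if n=="top" else (340,450,125,215)
    cv2.imwrite(f"pics/{n}_board.png",cv2.resize(im[y0:y1,x0:x1,::-1],None,fx=6,fy=6,interpolation=cv2.INTER_CUBIC)[:600])
    x0,x1,y0,y1=(150,340,200,315) if n=="top" else (245,435,230,470)
    f=4 if n=="top" else 2.5
    cv2.imwrite(f"pics/{n}_bay.png",cv2.resize(im[y0:y1,x0:x1,::-1],None,fx=f,fy=f,interpolation=cv2.INTER_CUBIC))
E
```

```text
top bench z -3.166010994404278e-05 noise 0.0028345946746047594
batten n 367 [ 0.43   -0.3714  0.0362] [ 0.5391 -0.335   0.0529] 0.04372628238913112
((485.3097229003906, -352.1612854003906), (109.69296264648438, 22.16401481628418), 9.728812217712402)
board 5004 ((474.02532958984375, -285.3412170410156), (180.8072967529297, 242.1612548828125), 9.248331069946289) 0.015885674609484535
side bench z -0.0008083232970530485 noise 0.0018553576393212133
batten n 362 [ 0.4317 -0.3695  0.036 ] [ 0.5413 -0.3297  0.0468] 0.04250404882282166
((485.9517822265625, -349.99700927734375), (110.69120788574219, 27.153507232666016), 9.253135681152344)
board 4707 ((471.41400146484375, -261.1986083984375), (181.56103515625, 205.65853881835938), 9.204983711242676) 0.015703901929775443
```

View pics/top_bay.png

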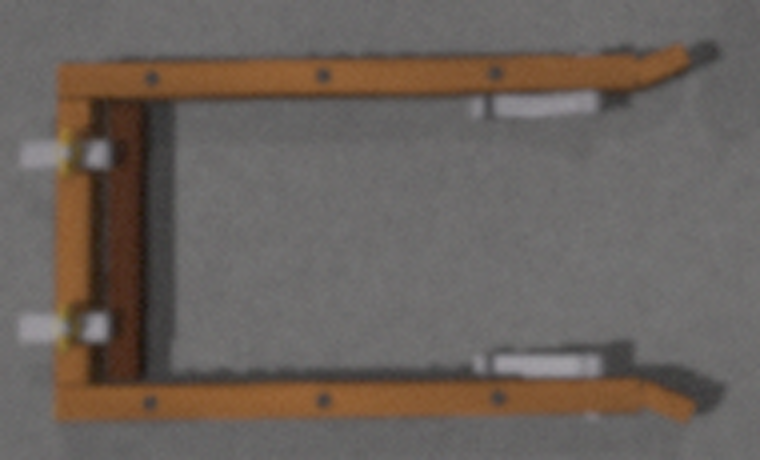

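View pics/side_bay.png

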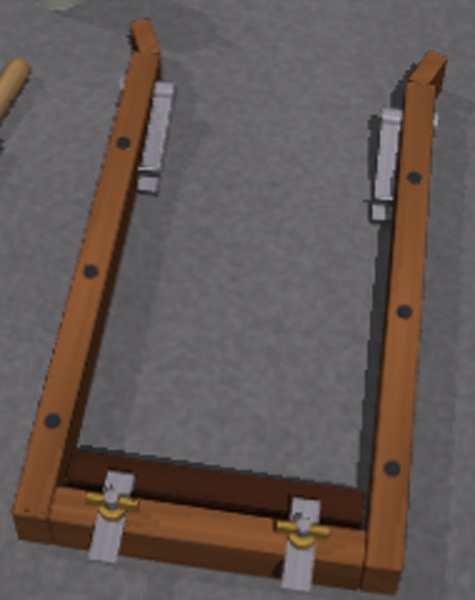

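View pics/top_board.png

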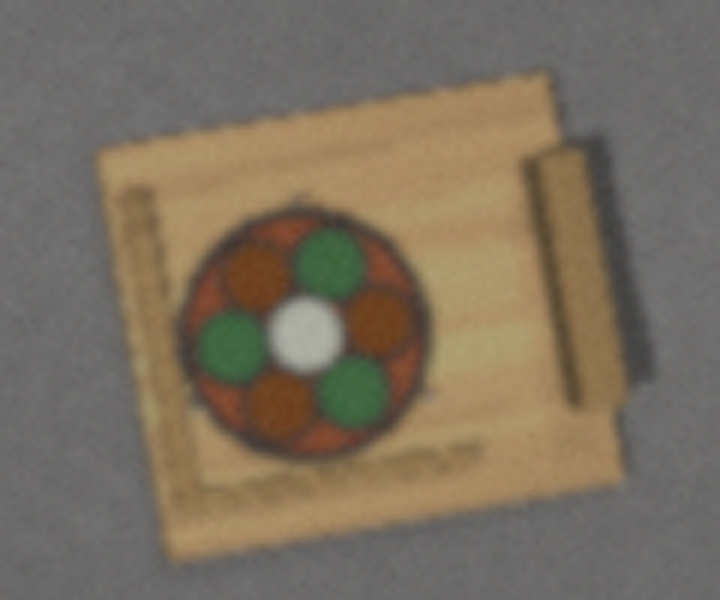

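```bash
python3 - <<'E'
from h import *
np.set_printoptions(precision=4,suppress=True)
for n in("top","side"):
    d=np.load(f"pics/{n}0.npy");c=cloud(n,d);z=c[...,2]
    X,Y=c[...,0],c[...,1]
    m=(z>.033)&(z<.048)&(X>.36)&(X<.68)&(Y>0.0)&(Y<.42)
    P=c[m]; print(n,len(P),P.min(0),P.max(0))
    # straight cheek parts: y from .05.. .34 
    for lo,hi in((.38,.47),(.55,.68)):
        Q=P[(P[:,0]>lo)&(P[:,0]<hi)&(P[:,1]>.07)&(P[:,1]<.31)]
        vx,vy,x0,y0=cv2.fitLine((Q[:,:2]*1000).astype(np.float32),cv2.DIST_HUBER,0,.01,.01).ravel()
        if vy<0: vx,vy=-vx,-vy
        r=cv2.minAreaRect((Q[:,:2]*1000).astype(np.float32))
        print(len(Q),"slope dx/dy",vx/vy,"x at y=50,200,330:",[round(x0+(y-y0)*vx/vy,1) for y in(0,50,200,330)],r,Q[:,2].mean())
        # per-y profile
        for a in np.arange(0,.38,.02):
            S=P[(P[:,0]>lo)&(P[:,0]<hi)&(P[:,1]>a)&(P[:,1]<a+.02)]
            if len(S): print("  y%.2f n%d x %.4f %.4f med %.4f z%.3f"%(a,len(S),S[:,0].min(),S[:,0].max(),np.median(S[:,0]),np.median(S[:,2])))
E
```

```text
top 3481 [0.4044 0.0001 0.033 ] [0.6391 0.4143 0.0478]
831 slope dx/dy -0.010196995 x at y=50,200,330: [np.float32(419.5), np.float32(419.0), np.float32(417.5), np.float32(416.2)] ((417.56976318359375, 189.9891357421875), (22.18167495727539, 239.72967529296875), 0.67252516746521) 0.0394265025008097
  y0.00 n56 x 0.4077 0.4280 med 0.4179 z0.040
  y0.02 n64 x 0.4103 0.4302 med 0.4192 z0.039
  y0.04 n100 x 0.4052 0.4432 med 0.4207 z0.038
  y0.06 n70 x 0.4079 0.4406 med 0.4183 z0.039
  y0.08 n69 x 0.4081 0.4285 med 0.4183 z0.040
  y0.10 n70 x 0.4082 0.4285 med 0.4185 z0.040
  y0.12 n70 x 0.4084 0.4287 med 0.4185 z0.040
  y0.14 n71 x 0.4085 0.4287 med 0.4186 z0.039
  y0.16 n69 x 0.4085 0.4288 med 0.4188 z0.039
  y0.18 n63 x 0.4086 0.4265 med 0.4165 z0.039
  y0.20 n69 x 0.4062 0.4268 med 0.4164 z0.039
  y0.22 n72 x 0.4063 0.4268 med 0.4167 z0.040
  y0.24 n69 x 0.4065 0.4269 med 0.4168 z0.039
  y0.26 n72 x 0.4066 0.4271 med 0.4168 z0.040
  y0.28 n72 x 0.4066 0.4270 med 0.4168 z0.039
  y0.30 n67 x 0.4068 0.4271 med 0.4169 z0.040
  y0.32 n70 x 0.4068 0.4497 med 0.4171 z0.039
  y0.34 n73 x 0.4
[... 2829 characters left out ...]
.08 n110 x 0.6142 0.6370 med 0.6244 z0.039
  y0.10 n109 x 0.6141 0.6361 med 0.6248 z0.039
  y0.12 n117 x 0.6136 0.6364 med 0.6243 z0.039
  y0.14 n122 x 0.6137 0.6362 med 0.6240 z0.039
  y0.16 n123 x 0.6136 0.6341 med 0.6237 z0.039
  y0.18 n120 x 0.6118 0.6343 med 0.6227 z0.039
  y0.20 n137 x 0.6116 0.6344 med 0.6220 z0.039
  y0.22 n147 x 0.6114 0.6337 med 0.6217 z0.038
  y0.24 n147 x 0.6114 0.6337 med 0.6220 z0.039
  y0.26 n157 x 0.6112 0.6337 med 0.6223 z0.039
  y0.28 n166 x 0.6112 0.6340 med 0.6222 z0.039
  y0.30 n167 x 0.6106 0.6339 med 0.6214 z0.039
  y0.32 n180 x 0.6111 0.6339 med 0.6219 z0.039
  y0.34 n191 x 0.6112 0.6341 med 0.6220 z0.039
  y0.36 n365 x 0.5501 0.6339 med 0.6105 z0.040
```

```bash
python3 - <<'E'
from h import *
np.set_printoptions(precision=4,suppress=True)
for n in("top","side"):
    d=np.load(f"pics/{n}0.npy");c=cloud(n,d);z=c[...,2];X,Y=c[...,0],c[...,1]
    m=(X>.47)&(X<.49)&(Y>.3)&(Y<.42)
    q=m&(z>.034)&(z<.05);print(n,"cross y",Y[q].min(),Y[q].max())
    q=m&(z>.02)&(z<.034);print(n,"stop y pct",np.percentile(Y[q],[2,50,98]),q.sum(),np.median(z[q]))
    q=(X>.35)&(X<.7)&(Y>-.06)&(Y<.06)&(z>.025)&(z<.05);print("flare tip y left/right",Y[q&(X>.52)].min(),Y[q&(X<.52)].min())
    q=(X>.6)&(X<.85)&(Y>-.25)&(Y<.05)&(z>.05);print("cart/tub",c[q].min(0),c[q].max(0))
    for lo,hi in((.432,.446),(.597,.609)):
        q=(X>lo)&(X<hi)&(Y>.04)&(Y<.2)&(z>.007)&(z<.05)
        print("catch y,z:",Y[q].min(),Y[q].max(),[round(float(np.median(z[q&(abs(Y-a)<.006)])),3) for a in(.06,.08,.1,.12,.13)])
print("bend",atz("top",[[310,214],[311,296]],.04),"tip",atz("top",[[322,212],[322.5,302.5]],.04))
print("stop face top",atz("top",[[186.3,245],[186.3,280]],.028))
# two-view check: batten top corners, image picks
T=[[448,251],[457.5,249.5],[464.8,291.5],[456.5,293]]
print(atz("top",T,.045))
E
python3 - <<'E'
import cv2
im=cv2.imread('pics/side_board.png');print(im.shape)
E
```

```text
top cross y 0.35902709854189135 0.4105995829369826
top stop y pct [0.3408 0.3516 0.3721] 75 0.028126338154357722
flare tip y left/right -0.05948444423538603 -0.013464509419258084
cart/tub [ 0.6925 -0.25    0.0501] [ 0.7891 -0.0459  0.1975]
catch y,z: 0.04207960031596553 0.15652411586151932 [0.032, 0.025, 0.018, 0.014, 0.011]
catch y,z: 0.04375958417078262 0.16492226845381944 [0.033, 0.027, 0.019, 0.017, 0.012]
side cross y 0.3593359335894081 0.4138422129317875
side stop y pct [0.3436 0.3574 0.3945] 226 0.02799810308954659
flare tip y left/right -0.05986303778107649 -0.011777637350473102
cart/tub [ 0.6918 -0.25    0.0501] [ 0.7882 -0.0401  0.1997]
catch y,z: 0.04564121024530998 0.13027030149577778 [0.032, 0.026, 0.02, 0.015, 0.011]
catch y,z: 0.04833961358816208 0.13244320658467867 [0.033, 0.026, 0.02, 0.016, 0.012]
bend [[0.6338 0.018  0.04  ]
 [0.4254 0.0168 0.04  ]] tip [[ 0.6387 -0.0127  0.04  ]
 [ 0.4089 -0.0121  0.04  ]]
stop face top [[0.5571 0.3368 0.028 ]
 [0.4674 0.3355 0.028 ]]
[[ 0.5364 -0.3321  0.045 ]
 [ 0.54   -0.3566  0.045 ]
 [ 0.4336 -0.372   0.045 ]
 [ 0.43   -0.3508  0.045 ]]
(540, 660, 3)
```

View pics/side_board.png

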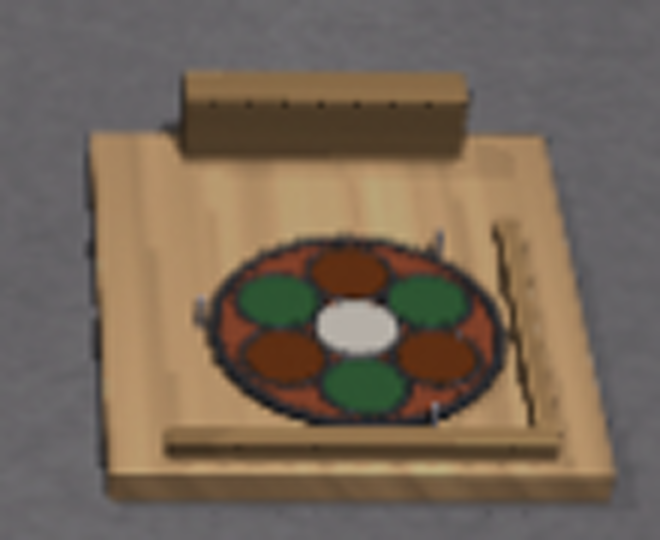

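```bash
python3 - <<'E'
from h import *
np.set_printoptions(precision=4,suppress=True)
T=[[448,251],[457.5,249.5],[464.8,291.5],[456.5,293]]
S=[[371,142],[370.5,137],[417.8,137.2],[417.5,142]]
r=tri(T,S);print(r,r.mean(0))
# board outline from both clouds projected (z 9..21mm) front corners
for n in("top","side"):
    d=np.load(f"pics/{n}0.npy");c=cloud(n,d);z=c[...,2];X,Y=c[...,0],c[...,1]
    q=(z>.010)&(z<.03)&(X>.3)&(X<.62)&(Y>-.42)&(Y<-.1)
    q=cv2.morphologyEx(q.astype(np.uint8),cv2.MORPH_OPEN,np.ones((5,5)))>0
    q|= (z>.036)&(z<.05)&(X>.42)&(X<.55)&(Y>-.4)&(Y<-.3)
    r=cv2.minAreaRect((c[q][:,:2]*1000).astype(np.float32));print(n,r)
    a=np.radians(r[2]); ctr=np.array(r[0]); print("grip est",ctr-90*np.array([-np.sin(a),np.cos(a)]))
E
```

```text
[[ 0.5369 -0.333   0.0416  0.0008]
 [ 0.5408 -0.3589  0.037   0.0007]
 [ 0.4322 -0.3737  0.0394  0.0024]
 [ 0.4304 -0.3518  0.0413  0.0009]] [ 0.4851 -0.3543  0.0398  0.0012]
top ((470.7486877441406, -264.97845458984375), (178.6942138671875, 199.63290405273438), 9.205209732055664)
grip est [ 485.1461 -353.8194]
side ((471.4702453613281, -261.6944580078125), (181.04714965820312, 206.22116088867188), 9.406722068786621)
grip est [ 486.18   -350.4842]
```

>>> jog_arm(offset=[[-5,40,-3],[-5,40,-3],[-5,40,-3],[-5,40,-3],[-5,40,-3],[-5,40,-3],[-5,40,-3],[-5,40,-3],[-5,40,-3],[-5,40,-3]], yaw=[0.065,0.065,0.065,0.065,0.065,0.065,0.065,0.065,0.065,0.065], hand=[60,60,60,60,60,60,60,60,60,60])

```text
time: 0.93
ee_pos: [0.4634, 0.3948, 0.2601]
ee_rot: [0.941, 0.339, -0.0, 0.0]
wrist_force: [1.1, 1.0, 0.2]
opening: 0.0598
```

>>> jog_arm(offset=[[-1,40,0],[-1,40,0],[-1,40,0],[-1,40,0],[-1,40,0],[-1,40,0],[-1,40,0],[-1,40,0],[-1,40,0],[-1,40,0]], yaw=[0.067,0.067,0.067,0.067,0.067,0.067,0.067,0.067,0.067,0.067], hand=[60,60,60,60,60,60,60,60,60,60])

```text
time: 1.77
ee_pos: [0.6042, 0.0284, 0.26]
ee_rot: [1.0, 0.011, -0.0, 0.0]
wrist_force: [1.2, 0.7, 0.4]
opening: 0.06
```

>>> jog_arm(offset=[[-1,40,0],[-1,40,0],[-1,40,0],[-1,40,0],[-1,40,0],[-1,40,0],[-1,40,0],[-1,40,0],[-1,40,0],[-1,30,0]], yaw=[0.067,0.067,0.067,0.067,0.067,0.067,0.067,0.067,0.067,0.067], hand=[60,60,60,60,60,60,60,60,60,60])

```text
time: 2.6
ee_pos: [0.4906, -0.34, 0.2603]
ee_rot: [0.948, -0.32, -0.0, 0.001]
wrist_force: [-0.7, -1.0, -0.1]
opening: 0.0601
```

>>> jog_arm(offset=[[0,0,0],[0,0,0],[0,0,0],[0,0,0],[0,0,0],[0,0,0],[0,0,0],[0,0,0],[0,0,0],[0,0,0]], yaw=[0.11,0.11,0.11,0.11,0.11,0.11,0.1,0,0,0], hand=[50,50,50,50,50,50,50,50,50,50])

```text
time: 3.43
ee_pos: [0.4933, -0.3363, 0.2603]
ee_rot: [0.764, -0.645, -0.0, -0.0]
wrist_force: [0.9, 0.2, -0.8]
opening: 0.05
```

```bash
cat >> h.py <<'E'
from scipy.spatial.transform import Rotation as R
def pose():
    o=arm.get_obs(); M=R.from_quat(o["ee_rot"]).as_matrix(); return o,np.array(o["ee_pos"]),M
def plan(target,heading_deg,show=True):
    o,p,M=pose(); h=np.degrees(np.arctan2(M[1,0],M[0,0]))
    d=M.T@(np.array(target)-p)*1000
    print("t %.2f"%o["time"],"pos",p.round(4),"head %.2f"%h,"tool offset mm",d.round(1),"yaw",round(-np.radians((heading_deg-h+180)%360-180),4),"F",np.round(o["wrist_force"],1),"T",np.round(o["torque"],2),"open %.4f"%o["opening"],"tiltz",M[:,2].round(4), "q7 %.2f"%o["q"][6])
E
python3 -c "
from h import *
plan([.4855,-.3525,.08],-80.6)"
```

```text
t 3.43 pos [ 0.4933 -0.3363  0.2603] head -80.29 tool offset mm [ 14.7  10.4 180.3] yaw 0.0055 F [ 0.9  0.2 -0.8] T [-0.1   0.12  0.  ] open 0.0500 tiltz [-3.e-04  3.e-04 -1.e+00] q7 -0.67
```

>>> jog_arm(offset=[[2,2,20],[2,2,25],[2,2,25],[2,2,25],[2,1,25],[2,1,25],[2,0,20],[1,0,15],[0,0,0],[0,0,0]], yaw=[0.005,0,0,0,0,0,0,0,0,0], hand=[50,50,50,50,50,50,50,50,50,50])

```text
time: 4.27
ee_pos: [0.4857, -0.3528, 0.0803]
ee_rot: [0.762, -0.647, -0.001, 0.0]
wrist_force: [0.4, -0.4, 0.5]
opening: 0.0498
```

```bash
python3 - <<'E'
from h import *
plan([.4855,-.3525,.027],-80.6)
for n in("side","top"):
    im,d=arm.get_image(n)
    c=im[100:260,300:500] if n=="side" else im[200:350,350:550]
    cv2.imwrite(f"pics/{n}1.png",cv2.resize(c[:,:,::-1],None,fx=3.5,fy=3.5,interpolation=cv2.INTER_CUBIC))
E
```

```text
t 4.27 pos [ 0.4857 -0.3528  0.0803] head -80.70 tool offset mm [-0.3  0.1 53.3] yaw -0.0017 F [ 0.4 -0.4  0.5] T [-0.07  0.14  0.01] open 0.0498 tiltz [-1.e-03  4.e-04 -1.e+00] q7 -0.53
```

View pics/side1.png

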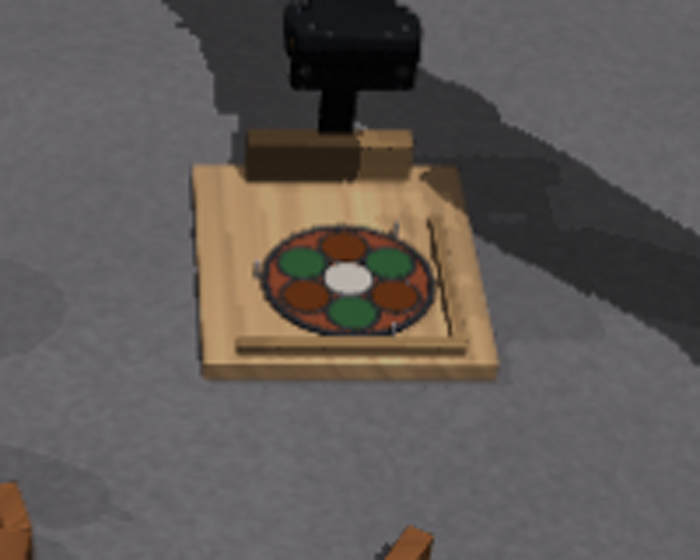

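View pics/top1.png

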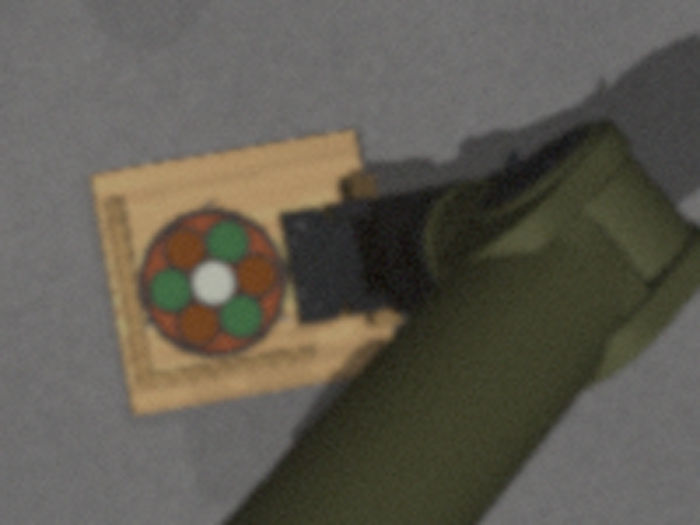

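>>> jog_arm(offset=[[0,0,10],[0,0,10],[0,0,10],[0,0,10],[0,0,6],[0,0,4],[0,0,3],[0,0,0],[0,0,0],[0,0,0]], yaw=[0,0,0,0,0,0,0,0,0,0], hand=[50,50,50,50,50,50,50,50,50,50])

```text
time: 5.2
ee_pos: [0.4862, -0.3531, 0.028]
ee_rot: [0.762, -0.648, 0.0, -0.0]
wrist_force: [0.2, -0.7, 0.2]
opening: 0.0501
```

```bash
python3 -c "
from h import *
plan([.4855,-.3525,.027],-80.6)"
```

```text
t 5.20 pos [ 0.4862 -0.3531  0.028 ] head -80.73 tool offset mm [-0.7  0.6  1. ] yaw -0.0023 F [ 0.2 -0.7  0.2] T [-0.07  0.14 -0.02] open 0.0501 tiltz [ 8.e-04 -4.e-04 -1.e+00] q7 -0.49
```

>>> jog_arm(offset=[[0,0,0],[0,0,0],[0,0,0],[0,0,0],[0,0,0],[0,0,0],[0,0,0],[0,0,0],[0,0,0],[0,0,0]], yaw=[0,0,0,0,0,0,0,0,0,0], hand=[40,30,24,20,16,14,14,14,14,14], newtons=20)

```text
time: 6.03
ee_pos: [0.486, -0.3533, 0.0276]
ee_rot: [0.762, -0.648, 0.0, 0.0]
wrist_force: [-0.3, -1.7, -0.5]
opening: 0.0198
```

```bash
python3 - <<'E'
from h import *
plan([.4855,-.3525,.027],-80.6)
for n in("side",):
    im,d=arm.get_image(n)
    c=im[100:260,300:500] if n=="side" else im[200:350,350:550]
    cv2.imwrite(f"pics/{n}2.png",cv2.resize(c[:,:,::-1],None,fx=3.5,fy=3.5,interpolation=cv2.INTER_CUBIC))
    np.save("pics/side2.npy",d)
    c=cloud(n,d);z=c[...,2];X,Y=c[...,0],c[...,1]
    q=(z>.010)&(z<.03)&(X>.3)&(X<.62)&(Y>-.34)&(Y<-.1)
    q=cv2.morphologyEx(q.astype(np.uint8),cv2.MORPH_OPEN,np.ones((5,5)))>0
    print(cv2.minAreaRect((c[q][:,:2]*1000).astype(np.float32)))
E
```

```text
t 6.03 pos [ 0.486  -0.3533  0.0276] head -80.74 tool offset mm [-0.9  0.3  0.6] yaw -0.0024 F [-0.3 -1.7 -0.5] T [-0.48 -0.01  0.01] open 0.0198 tiltz [ 4.e-04 -7.e-04 -1.e+00] q7 -0.49
((470.3091735839844, -256.0623779296875), (182.6930389404297, 195.4281463623047), 8.716971397399902)
```

View pics/side2.png

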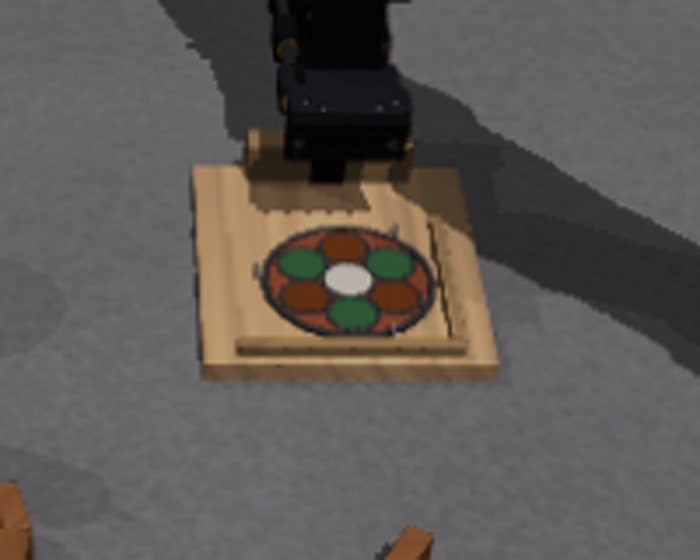

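>>> jog_arm(offset=[[0,-3,0],[0,-4,0],[0,-4,0],[0,-4,0],[0,-4,0],[0,-4,0],[0,-4,0],[0,-4,0],[0,-4,0],[0,-3,0]], yaw=[0.015,0.015,0.015,0.015,0.015,0.015,0.015,0.015,0.015,0.015], hand=[14,14,14,14,14,14,14,14,14,14], newtons=30)

```text
time: 6.92
ee_pos: [0.5242, -0.349, 0.0276]
ee_rot: [0.711, -0.703, -0.0, -0.0]
wrist_force: [-4.6, 0.1, 6.4]
opening: 0.02
```

```bash
cat > look.py <<'E'
from h import *
import sys
k=sys.argv[1]
plan([.5263,-.353,.028],-89.4)
for n in("side","top"):
    im,d=arm.get_image(n); np.save(f"pics/{n}{k}.npy",d); np.save(f"pics/{n}{k}im.npy",im)
    c=im[100:300,240:480] if n=="side" else im[190:340,240:480]
    cv2.imwrite(f"pics/{n}{k}.png",cv2.resize(c[:,:,::-1],None,fx=3.3,fy=3.3,interpolation=cv2.INTER_CUBIC)[:600])
E
python3 look.py 3
```

```text
t 6.92 pos [ 0.5242 -0.349   0.0276] head -89.37 tool offset mm [ 4.  -2.  -0.4] yaw 0.0005 F [-4.6  0.1  6.4] T [-0.14  1.19  0.38] open 0.0200 tiltz [-2.e-04  3.e-04 -1.e+00] q7 -0.66
```

View pics/top3.png

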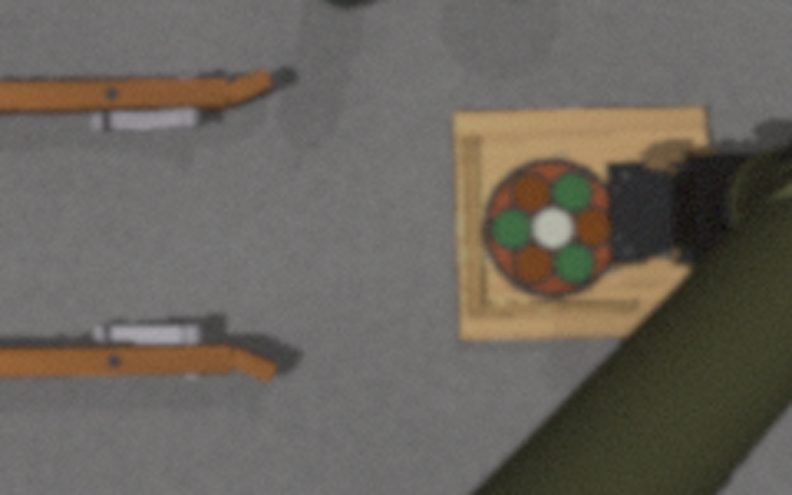

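View pics/side3.png

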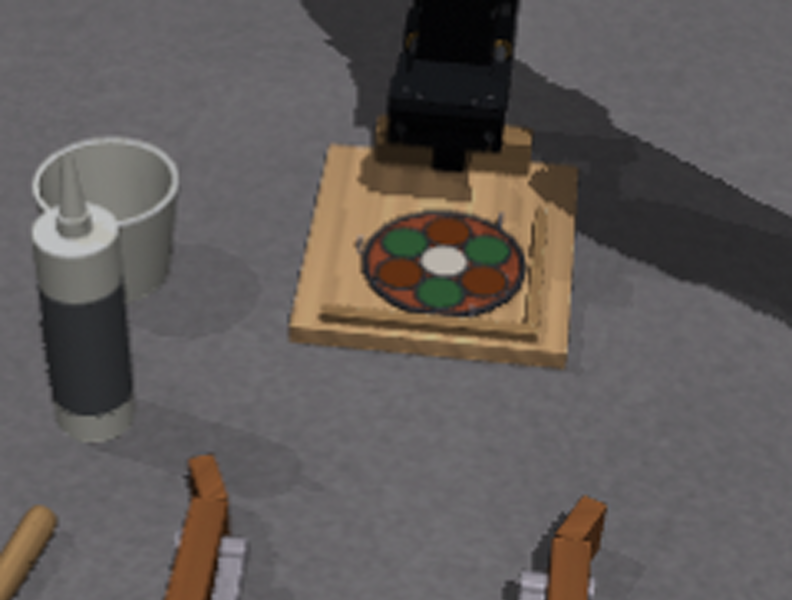

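```bash
cat > meas.py <<'E'
from h import *
import sys
np.set_printoptions(precision=3,suppress=True)
def edges(im,cols,r0,r1,rising,z,ch):
    # subpixel edge along rows in range r0..r1 per column; returns world points
    pts=[]
    g=cv2.GaussianBlur(im.astype(np.float32),(0,0),1.0)
    s=g[...,0]-g[...,2] if ch=="rb" else g.sum(2)
    for u in cols:
        p=s[r0:r1,u]; dv=np.diff(p)*(1 if rising else -1)
        k=int(np.argmax(dv)); 
        if 0<k<len(dv)-1:
            a,b,c=dv[k-1:k+2]; k=k+0.5*(a-c)/(a-2*b+c)
        pts.append([u,r0+k+.5])
    return atz("top",pts,z)
def line(P):
    vx,vy,x0,y0=cv2.fitLine((P[:,:2]*1000).astype(np.float32),cv2.DIST_HUBER,0,.01,.01).ravel()
    return float(x0),float(y0),float(vx/vy)
def at(l,y): return l[0]+(y-l[1])*l[2]
if __name__=="__main__":
    k=sys.argv[1]; im=np.load(f"pics/top{k}im.npy")
    u0,u1,ra0,ra1,rb0,rb1=map(int,sys.argv[2:8])
    L=line(edges(im,range(u0,u1),ra0,ra1,True,.015,"rb")); Rr=line(edges(im,range(u0,int(sys.argv[8])),rb0,rb1,False,.015,"rb"))
    B=np.load("pics/top0im.npy")
    bl=line(edges(B,range(180,300),208,220,True,.04,"rb")); br=line(edges(B,range(180,300),297,312,False,.04,"rb"))
    print("board L,R",L,Rr,"sep",at(L,-250)-at(Rr,-250))
    print("bay L,R",bl,br,"sep",at(bl,150)-at(br,150))
    for y in(-350,-250,-150,0,150): print(y,"board c",(at(L,y)+at(Rr,y))/2,"bay c",(at(bl,y)+at(br,y))/2)
E
python3 meas.py 3 380 445 215 230 280 300 430
```

```text
board L,R (612.8819580078125, -260.49652099609375, -0.012400861829519272) (432.649658203125, -218.13987731933594, -0.016666719689965248) sep 179.5711301641178
bay L,R (634.1021118164062, 210.07400512695312, -0.007682907860726118) (407.58575439453125, 154.5987091064453, -0.009471298195421696) sep 226.93434472282905
-350 board c 524.4196060951647 bay c 525.3850340152438
-250 board c 522.9662270191905 bay c 524.5273237124364
-150 board c 521.5128479432162 bay c 523.669613409629
0 board c 519.3327793292549 bay c 522.383047955418
150 board c 517.1527107152936 bay c 521.0964825012069
```

>>> jog_arm(offset=[[-4,-2,-0.4],[-8,0,0],[-12,0,0],[-15,0,0],[-15,0,0],[-15,0,0],[-12,0,0],[-8,0,0],[-4,0,0],[0,0,0]], yaw=[0,0,0,0,0,0,0,0,0,0], hand=[14,14,14,14,14,14,14,14,14,14])

```text
time: 7.85
ee_pos: [0.525, -0.2533, 0.0276]
ee_rot: [0.712, -0.702, -0.001, -0.001]
wrist_force: [0.3, 2.4, -1.2]
opening: 0.02
```

```bash
python3 look.py 4; python3 -c "
from h import *
o,p,M=pose(); print('bay line x at y',520.7-.01*(p[1]*1000-190))"
```

```text
t 7.85 pos [ 0.525  -0.2533  0.0276] head -89.20 tool offset mm [99.7  0.1 -0.6] yaw 0.0035 F [ 0.3  2.4 -1.2] T [ 0.24  0.08 -0.03] open 0.0200 tiltz [-1.e-04  3.e-03 -1.e+00] q7 -0.81
bay line x at y 525.1451334768542
```

View pics/top4.png

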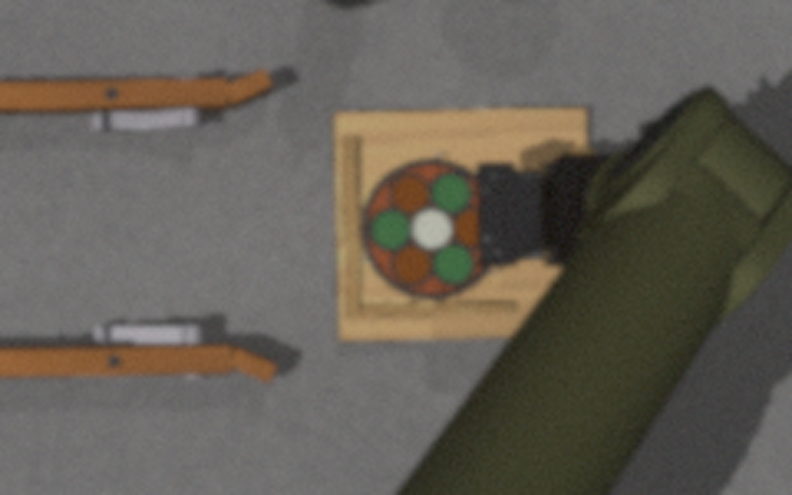

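View pics/side4.png

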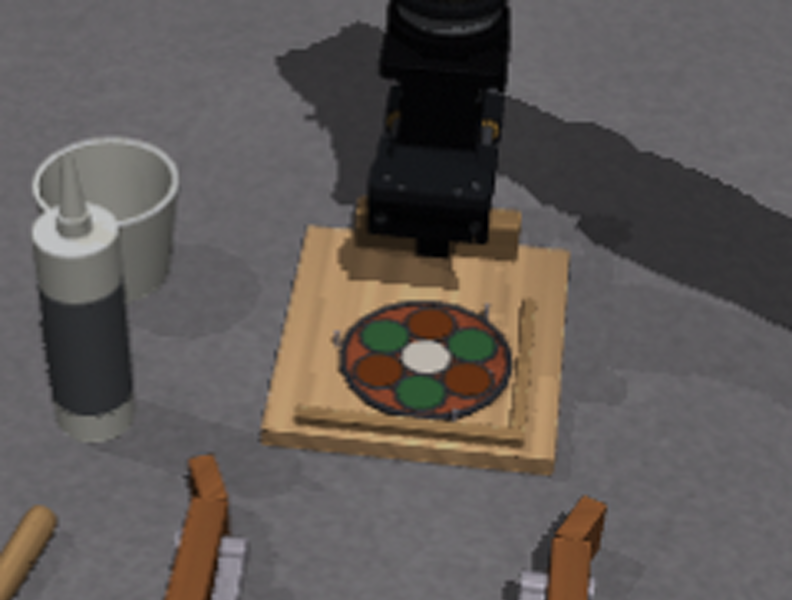

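```bash
python3 meas.py 4 345 410 216 232 284 300 385; python3 - <<'E'
from h import *
# side-view: board lateral edges & bay, depth-based
d=np.load("pics/side4.npy");c=cloud("side",d);z=c[...,2];X,Y=c[...,0],c[...,1]
for a in np.arange(-.19,-.07,.02):
    q=(abs(Y-a)<.006)&(z>.010)&(z<.03)&(X>.38)&(X<.66)
    x=X[q]; print(round(a,2),q.sum(),x.min().round(4),x.max().round(4),((x.min()+x.max())/2).round(4),"bay",round(.5207-.01*(a-.19),4))
E
```

```text
board L,R (612.6322021484375, -146.68666076660156, -0.013797399587929249) (432.3939514160156, -109.40469360351562, -0.010779159143567085) sep 180.14820697410204
bay L,R (634.1021118164062, 210.07400512695312, -0.007682907860726118) (407.58575439453125, 154.5987091064453, -0.009471298195421696) sep 226.93434472282905
-350 board c 525.2123820221277 bay c 525.3850340152438
-250 board c 523.9835540855529 bay c 524.5273237124364
-150 board c 522.7547261489781 bay c 523.669613409629
0 board c 520.9114842441159 bay c 522.383047955418
150 board c 519.0682423392536 bay c 521.0964825012069
-0.19 255 0.4354 0.6148 0.5251 bay 0.5245
-0.17 314 0.434 0.6139 0.5239 bay 0.5243
-0.15 316 0.4349 0.614 0.5244 bay 0.5241
-0.13 352 0.434 0.6138 0.5239 bay 0.5239
-0.11 359 0.4345 0.613 0.5237 bay 0.5237
-0.09 348 0.4332 0.6125 0.5228 bay 0.5235
```

>>> jog_arm(offset=[[-4,-0.5,0],[-6,0,0],[-7,0,0],[-7,0,0],[-7,0,0],[-7,0,0],[-5,0,0],[-3,0,0],[0,0,0],[0,0,0]], yaw=[0.004,0,0,0,0,0,0,0,0,0], hand=[14,14,14,14,14,14,14,14,14,14])

```text
time: 8.78
ee_pos: [0.5246, -0.2093, 0.0277]
ee_rot: [0.71, -0.704, -0.001, -0.0]
wrist_force: [-0.3, 0.2, -3.9]
opening: 0.0197
```

```bash
python3 look.py 5; python3 -c "
from h import *
o,p,M=pose(); print('bay line x at y',520.7-.0098*(p[1]*1000-190))"
```

```text
t 8.78 pos [ 0.5246 -0.2093  0.0277] head -89.51 tool offset mm [143.7  -0.4  -0.4] yaw -0.0018 F [-0.3  0.2 -3.9] T [-0.18  0.15  0.02] open 0.0197 tiltz [-4.e-04  1.e-03 -1.e+00] q7 -0.90
bay line x at y 524.6203038111103
```

View pics/top5.png

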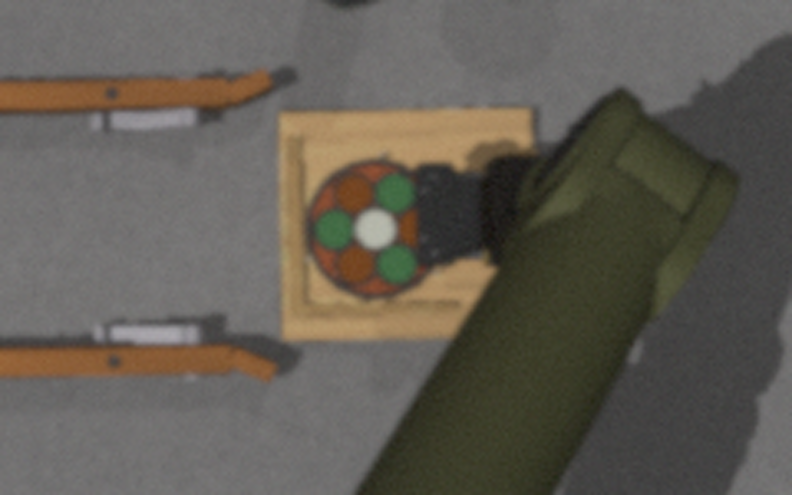

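View pics/side5.png

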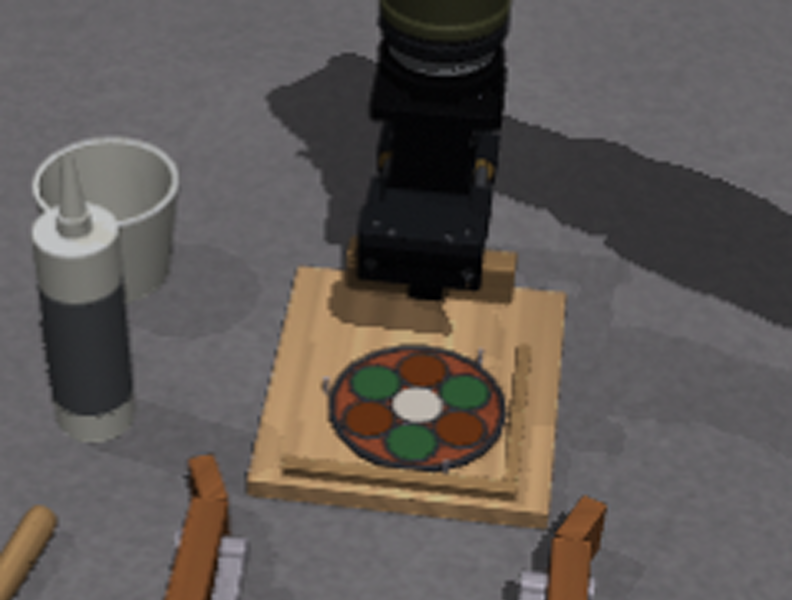

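>>> jog_arm(offset=[[-2,0,0.2],[-3,0,0],[-3,0,0],[-4,0,0],[-4,0,0],[-4,0,0],[-4,0,0],[-4,0,0],[-3,0,0],[-2,0,0]], yaw=[0,0,0,0,0,0,0,0,0,0], hand=[14,14,14,14,14,14,14,14,14,14], newtons=20)

```text
time: 9.72
ee_pos: [0.5245, -0.1766, 0.0277]
ee_rot: [0.71, -0.704, -0.0, -0.0]
wrist_force: [-0.2, -2.0, -3.5]
opening: 0.0198
```

```bash
python3 -c "
from h import *
plan([.5246,-.2093,.0277],-89.4)
o,p,M=pose(); print('bay line x at y',520.7-.0098*(p[1]*1000-190), 'bay x of rear',p[1]*1000-10-17.5)"
```

```text
t 9.72 pos [ 0.5245 -0.1766  0.0277] head -89.52 tool offset mm [32.7  0.2 -0. ] yaw -0.002 F [-0.2 -2.  -3.5] T [-0.42  0.09 -0.03] open 0.0198 tiltz [-0.e+00  3.e-04 -1.e+00] q7 -0.97
bay line x at y 524.2923160753191 bay x of rear -204.06286482848125
```

Front edge about 4 mm before the mouth, no side force. On into the bay.

>>> jog_arm(offset=[[-2,0,0],[-3,0,0],[-3,0,0],[-3,0,0],[-3,0,0],[-3,0,0],[-3,0,0],[-3,0,0],[-2,0,0],[-1,0,0]], yaw=[0,0,0,0,0,0,0,0,0,0], hand=[14,14,14,14,14,14,14,14,14,14])

```text
time: 10.55
ee_pos: [0.5243, -0.1507, 0.0277]
ee_rot: [0.71, -0.704, -0.0, -0.0]
wrist_force: [0.9, -0.3, -3.4]
opening: 0.02
```

```bash
python3 look.py 6; python3 -c "
from h import *
o,p,M=pose(); print('bay line x at y',520.7-.0098*(p[1]*1000-190), 'bay x of rear',p[1]*1000-10-17.5)"
```

```text
t 10.55 pos [ 0.5243 -0.1507  0.0277] head -89.52 tool offset mm [202.3  -0.3  -0.3] yaw -0.0022 F [ 0.9 -0.3 -3.4] T [-0.42  0.14 -0.02] open 0.0200 tiltz [ 0.e+00  3.e-04 -1.e+00] q7 -1.02
bay line x at y 524.0380879562571 bay x of rear -178.12122002622417
```

View pics/top6.png

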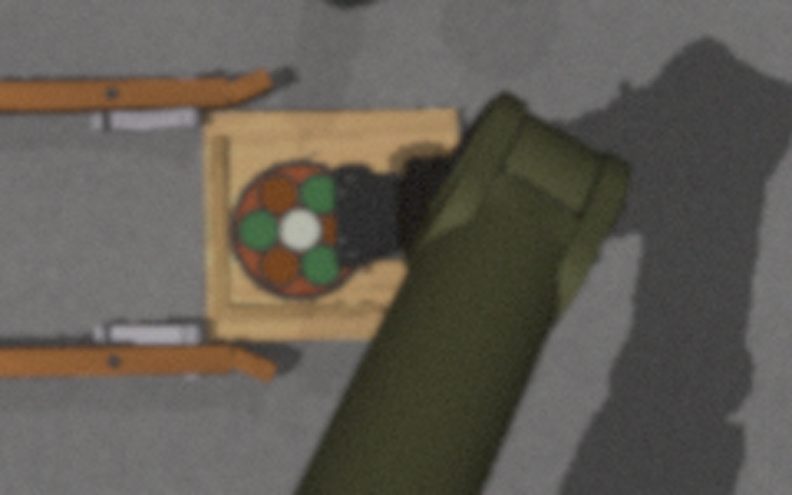

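View pics/side6.png

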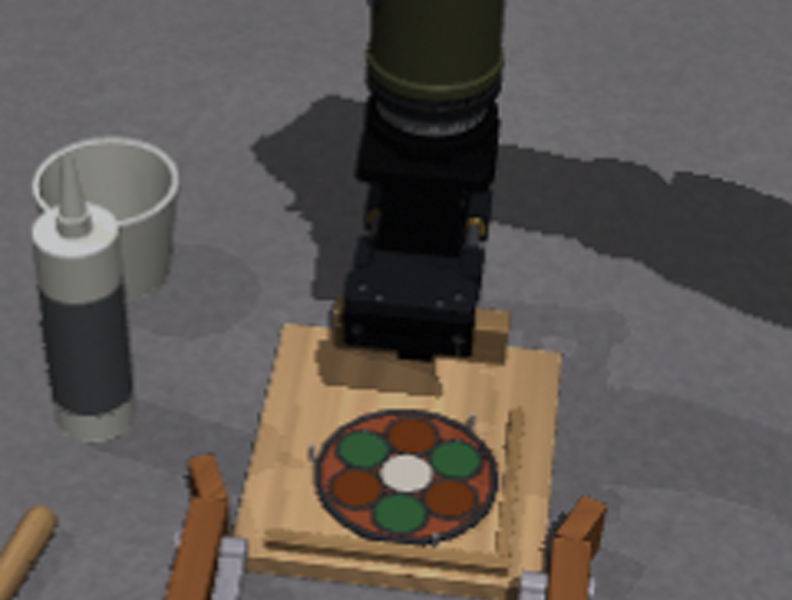

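>>> jog_arm(offset=[[-2,0,0],[-3,0,0],[-3,0,0],[-3,0,0],[-3,0,0],[-3,0,0],[-3,0,0],[-3,0,0],[-3,0,0],[-3,0,0]], yaw=[-0.002,0,0,0,0,0,0,0,0,0], hand=[14,14,14,14,14,14,14,14,14,14])

```text
time: 11.48
ee_pos: [0.524, -0.1219, 0.0278]
ee_rot: [0.711, -0.704, -0.0, -0.0]
wrist_force: [-0.7, -2.2, -3.5]
opening: 0.0195
```

>>> jog_arm(offset=[[-3,0,0],[-3,0,0],[-3,0,0],[-3,0,0],[-3,0,0],[-3,0,0],[-3,0,0],[-3,0,0],[-3,0,0],[-3,0,0]], yaw=[0,0,0,0,0,0,0,0,0,0], hand=[14,14,14,14,14,14,14,14,14,14])

```text
time: 12.32
ee_pos: [0.5237, -0.0921, 0.0278]
ee_rot: [0.711, -0.704, 0.0, -0.0]
wrist_force: [0.6, -2.5, -3.6]
opening: 0.0199
```

```bash
python3 look.py 7; python3 -c "
from h import *
o,p,M=pose(); print('bay line x at y',520.7-.0098*(p[1]*1000-190), 'bay x of rear',p[1]*1000-10-17.5)"
```

```text
t 12.32 pos [ 0.5237 -0.0921  0.0278] head -89.45 tool offset mm [ 2.609e+02 -1.000e-01 -2.000e-01] yaw -0.0008 F [ 0.6 -2.5 -3.6] T [-0.82  0.18 -0.  ] open 0.0199 tiltz [ 1.e-04 -0.e+00 -1.e+00] q7 -1.14
bay line x at y 523.4548766925683 bay x of rear -118.60986658860179
```

View pics/top7.png

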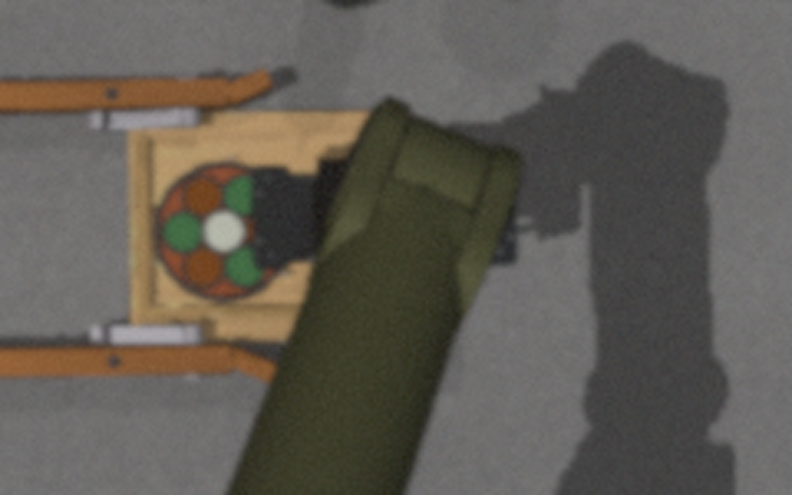

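View pics/side7.png

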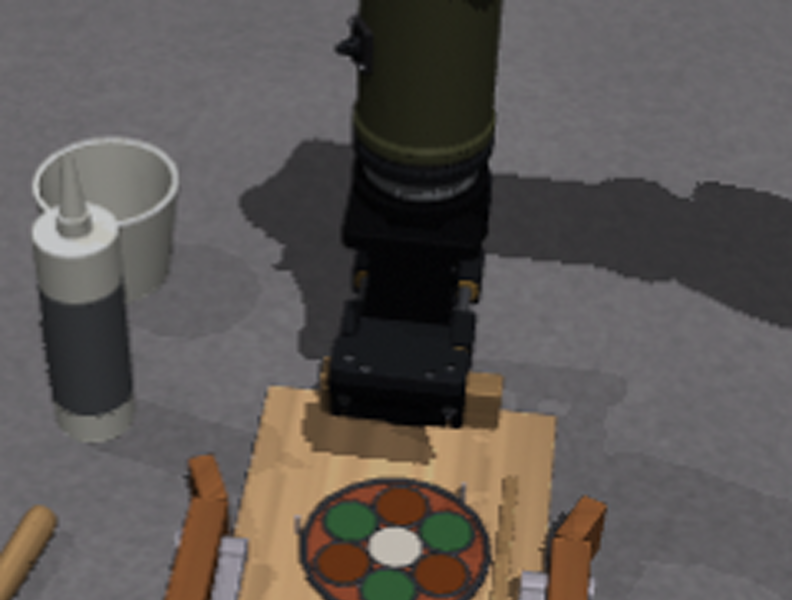

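>>> jog_arm(offset=[[-3,0,0],[-4,0,0],[-4,0,0],[-4,0,0],[-4,0,0],[-4,0,0],[-4,0,0],[-4,0,0],[-4,0,0],[-4,0,0]], yaw=[0,0,0,0,0,0,0,0,0,0], hand=[14,14,14,14,14,14,14,14,14,14])

```text
time: 13.25
ee_pos: [0.5232, -0.0527, 0.0277]
ee_rot: [0.711, -0.704, -0.0, -0.0]
wrist_force: [0.0, -1.4, -2.9]
opening: 0.0203
```

>>> jog_arm(offset=[[-4,0,0],[-4,0,0],[-4,0,0],[-4,0,0],[-4,0,0],[-4,0,0],[-4,0,0],[-4,0,0],[-4,0,0],[-4,0,0]], yaw=[0,0,0,0,0,0,0,0,0,0], hand=[14,14,14,14,14,14,14,14,14,14])

```text
time: 14.08
ee_pos: [0.5229, -0.0128, 0.0278]
ee_rot: [0.711, -0.704, -0.0, -0.0]
wrist_force: [-0.5, -1.7, -2.7]
opening: 0.0199
```

```bash
python3 look.py 8; python3 -c "
from h import *
o,p,M=pose(); print('bay line x at y',520.7-.0098*(p[1]*1000-190), 'bay x of rear',p[1]*1000-10-17.5)"
```

```text
t 14.08 pos [ 0.5229 -0.0128  0.0278] head -89.44 tool offset mm [ 3.402e+02 -1.000e-01 -3.000e-01] yaw -0.0007 F [-0.5 -1.7 -2.7] T [-0.62  0.17  0.03] open 0.0199 tiltz [ 0.e+00  1.e-04 -1.e+00] q7 -1.31
bay line x at y 522.676922744897 bay x of rear -39.22681070376566
```

View pics/top8.png

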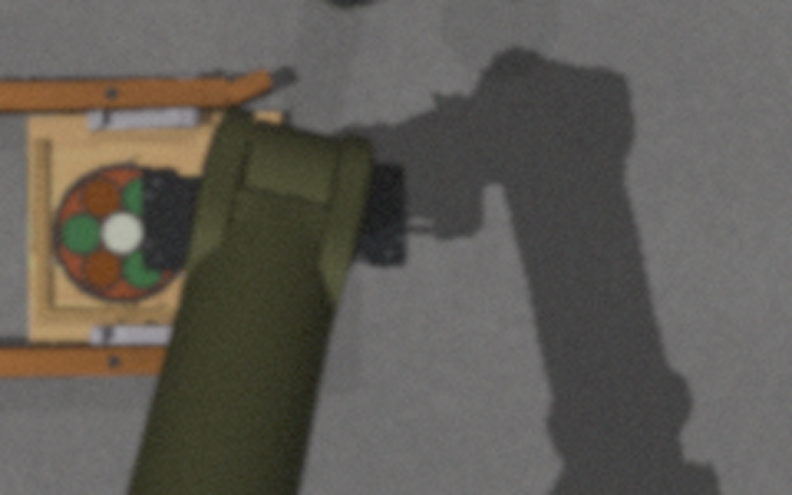

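View pics/side8.png

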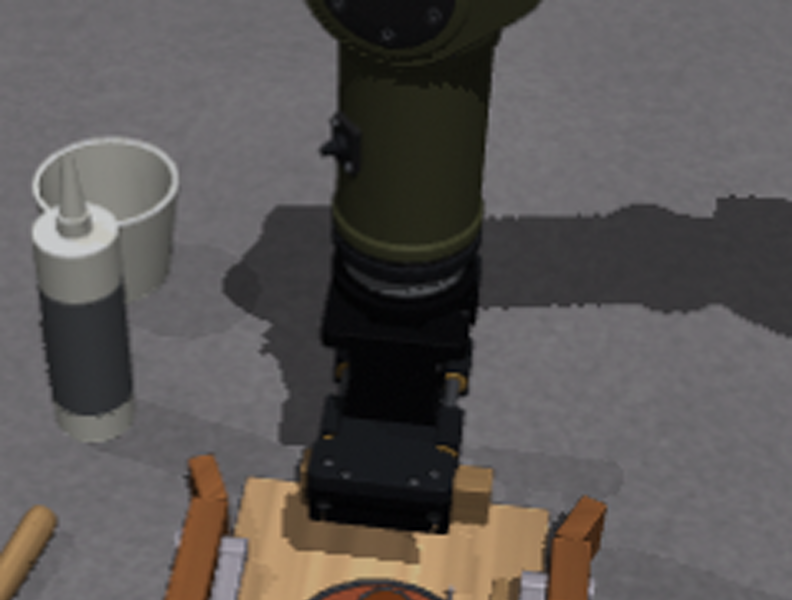

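>>> jog_arm(offset=[[-4,0,0],[-4,0,0],[-5,0,0],[-5,0,0],[-5,0,0],[-5,0,0],[-5,0,0],[-5,0,0],[-4,0,0],[-4,0,0]], yaw=[0,0,0,0,0,0,0,0,0,0], hand=[14,14,14,14,14,14,14,14,14,14])

```text
time: 15.02
ee_pos: [0.5224, 0.0333, 0.0277]
ee_rot: [0.711, -0.704, -0.0, 0.0]
wrist_force: [0.4, -1.6, -4.1]
opening: 0.0198
```

>>> jog_arm(offset=[[-4,0,0],[-4,0,0],[-4,0,0],[-4,0,0],[-4,0,0],[-4,0,0],[-4,0,0],[-4,0,0],[-4,0,0],[-4,0,0]], yaw=[0,0,0,0,0,0,0,0,0,0], hand=[14,14,14,14,14,14,14,14,14,14])

```text
time: 15.85
ee_pos: [0.522, 0.0731, 0.0278]
ee_rot: [0.711, -0.704, -0.0, -0.0]
wrist_force: [0.9, -2.5, -3.8]
opening: 0.0202
```

```bash
python3 -c "
from h import *
plan([.521,.146,.0278],-89.43)
o,p,M=pose(); print('bay line x at y',520.7-.0098*(p[1]*1000-190), 'bay x of rear',p[1]*1000-10-17.5)"
```

```text
t 15.85 pos [0.522  0.0731 0.0278] head -89.44 tool offset mm [-72.9   0.3  -0. ] yaw -0.0002 F [ 0.9 -2.5 -3.8] T [-0.53  0.1  -0.02] open 0.0202 tiltz [-0.e+00  1.e-04 -1.e+00] q7 -1.48
bay line x at y 521.8451577609208 bay x of rear 45.64716725298294
```

>>> jog_arm(offset=[[-4,0,0],[-4,0,0],[-4,0,0],[-4,0,0],[-4,0,0],[-4,0,0],[-4,0,0],[-4,0,0],[-4,0,0],[-4,0,0]], yaw=[0,0,0,0,0,0,0,0,0,0], hand=[14,14,14,14,14,14,14,14,14,14])

```text
time: 16.68
ee_pos: [0.5216, 0.1132, 0.0277]
ee_rot: [0.711, -0.704, -0.0, -0.0]
wrist_force: [-0.3, -1.8, -4.0]
opening: 0.0202
```

>>> jog_arm(offset=[[-3,0,0],[-2,0,0],[-2,0,0],[-2,0,0],[-1,0,0],[0,0,0],[0,0,0],[0,0,0],[0,0,0],[0,0,0]], yaw=[0,0,0,0,0,0,0,0,0,0], hand=[14,14,14,14,14,14,14,14,14,14])

```text
time: 17.52
ee_pos: [0.5215, 0.1231, 0.0278]
ee_rot: [0.711, -0.704, -0.0, -0.0]
wrist_force: [-0.1, 1.0, -4.8]
opening: 0.0196
```

```bash
sed -i 's/im\[100:300,240:480\] if n=="side" else im\[190:340,240:480\]/im[230:470,240:440] if n=="side" else im[190:330,150:340]/; s/fx=3.3,fy=3.3/fx=(2.5 if n=="side" else 4),fy=(2.5 if n=="side" else 4)/' look.py; python3 look.py 9; python3 -c "
from h import *
plan([.521,.146,.0278],-89.43)
o,p,M=pose(); print('bay line x at y',520.7-.0098*(p[1]*1000-190), 'bay x of rear',p[1]*1000-10-17.5)"
```

```text
t 17.52 pos [0.5215 0.1231 0.0278] head -89.43 tool offset mm [476.1  -0.   -0.5] yaw -0.0005 F [-0.1  1.  -4.8] T [-0.09  0.08  0.02] open 0.0196 tiltz [ 1.e-04  6.e-04 -1.e+00] q7 -1.57
t 17.62 pos [0.5215 0.1231 0.0278] head -89.43 tool offset mm [-22.9   0.3  -0. ] yaw -0.0 F [ 0.3  0.8 -5.8] T [ 0.03  0.08 -0.04] open 0.0198 tiltz [ 0.e+00  6.e-04 -1.e+00] q7 -1.57
bay line x at y 521.3555554303528 bay x of rear 95.6065887395176
```

View pics/top9.png

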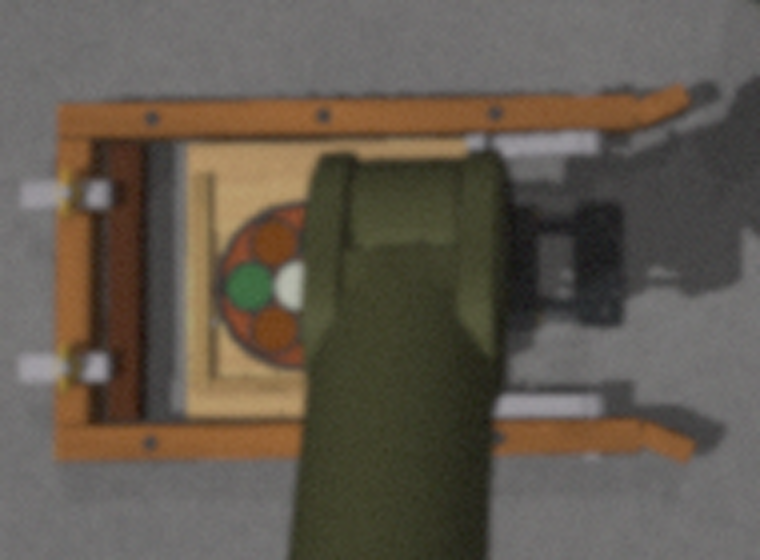

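View pics/side9.png

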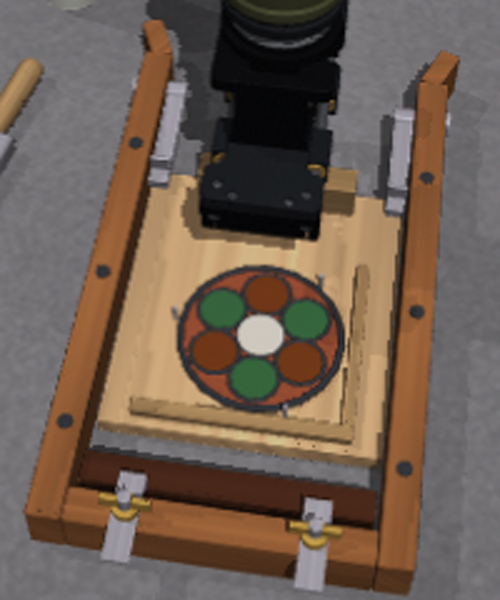

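```bash
python3 -c "
from h import *
print(atz('top',[[196.6,260],[196.6,280]],.015),atz('top',[[186.2,260],[186.2,280]],.028))
d=np.load('pics/side9.npy');c=cloud('side',d);z=c[...,2];X,Y=c[...,0],c[...,1]
for x in(.46,.5,.54,.58):
    q=(abs(X-x)<.01)&(z>.008)&(z<.02)&(Y>.25)&(Y<.35); s=(abs(X-x)<.01)&(z>.025)&(z<.032)&(Y>.3)&(Y<.36)
    print(x,'front max y',np.percentile(Y[q],97),'stop min',np.percentile(Y[s],5))
"
```

```text
[[0.51883068 0.31263727 0.015     ]
 [0.46721431 0.31201035 0.015     ]] [[0.51853016 0.33648944 0.028     ]
 [0.46740193 0.33578272 0.028     ]]
0.46 front max y 0.3151761131438746 stop min 0.34230490222145044
0.5 front max y 0.3152513577865897 stop min 0.34413172852837953
0.54 front max y 0.31556205849544144 stop min 0.34444239885419947
0.58 front max y 0.3156787767462412 stop min 0.3447454031765803
```

>>> jog_arm(offset=[[-1,0,0.2],[-1.5,0,0],[-1.5,0,0],[-1.5,0,0],[-1.5,0,0],[-1.5,0,0],[-1.5,0,0],[-1,0,0],[-1,0,0],[0,0,0]], yaw=[0,0,0,0,0,0,0,0,0,0], hand=[14,14,14,14,14,14,14,14,14,14])

```text
time: 18.45
ee_pos: [0.5215, 0.135, 0.0276]
ee_rot: [0.711, -0.704, -0.0, -0.0]
wrist_force: [0.3, -1.8, -2.7]
opening: 0.02
```

>>> jog_arm(offset=[[-0.8,0,0],[-0.8,0,0],[-0.8,0,0],[-0.8,0,0],[-0.8,0,0],[-0.8,0,0],[-0.8,0,0],[-0.8,0,0],[-0.8,0,0],[0,0,0]], yaw=[0,0,0,0,0,0,0,0,0,0], hand=[14,14,14,14,14,14,14,14,14,14])

```text
time: 19.28
ee_pos: [0.5214, 0.1424, 0.0276]
ee_rot: [0.711, -0.703, -0.0, -0.0]
wrist_force: [-0.2, -1.5, -2.6]
opening: 0.0198
```

```bash
python3 -c "
from h import *
plan([.521,.146,.0278],-89.43)"; python3 look.py 10
```

```text
t 19.28 pos [0.5214 0.1424 0.0276] head -89.42 tool offset mm [-3.6  0.4 -0.2] yaw 0.0002 F [-0.2 -1.5 -2.6] T [-0.4   0.11  0.01] open 0.0198 tiltz [ 2.e-04  4.e-04 -1.e+00] q7 -1.61
t 19.28 pos [0.5214 0.1424 0.0276] head -89.42 tool offset mm [ 4.954e+02  2.000e-01 -6.000e-01] yaw -0.0003 F [-0.2 -1.5 -2.6] T [-0.4   0.11  0.01] open 0.0198 tiltz [ 2.e-04  4.e-04 -1.e+00] q7 -1.61
```

View pics/side10.png

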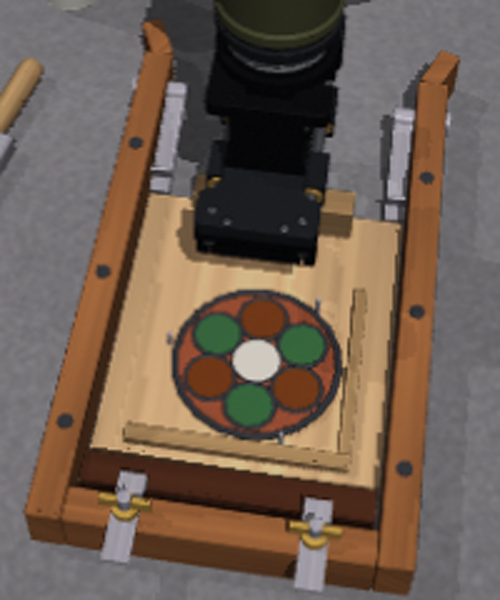

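>>> jog_arm(offset=[[-0.2,0,0],[-0.2,0,0],[-0.2,0,0],[-0.2,0,0],[-0.2,0,0],[-0.2,0,0],[-0.2,0,0],[-0.2,0,0],[-0.2,0,0],[-0.2,0,0]], yaw=[0,0,0,0,0,0,0,0,0,0], hand=[14,14,14,14,14,14,14,14,14,14])

```text
time: 20.22
ee_pos: [0.5214, 0.1439, 0.0276]
ee_rot: [0.711, -0.704, 0.0, -0.0]
wrist_force: [-1.1, -3.3, -1.5]
opening: 0.0198
```

```bash
python3 -c "
from h import *
plan([.521,.146,.0278],-89.43)"
```

```text
t 20.22 pos [0.5214 0.1439 0.0276] head -89.44 tool offset mm [-2.1  0.4 -0.2] yaw -0.0002 F [-1.1 -3.3 -1.5] T [-0.61  0.14 -0.01] open 0.0198 tiltz [ 2.e-04  0.e+00 -1.e+00] q7 -1.61
```

>>> jog_arm(offset=[[-0.1,0,0],[-0.1,0,0],[-0.1,0,0],[-0.1,0,0],[-0.1,0,0],[-0.1,0,0],[-0.1,0,0],[-0.1,0,0],[-0.1,0,0],[-0.1,0,0]], yaw=[0,0,0,0,0,0,0,0,0,0], hand=[14,14,14,14,14,14,14,14,14,14])

```text
time: 21.05
ee_pos: [0.5214, 0.1449, 0.0276]
ee_rot: [0.711, -0.704, 0.0, -0.0]
wrist_force: [-0.4, -3.0, 0.5]
opening: 0.0198
```

>>> jog_arm(offset=[[-0.2,0,0],[-0.2,0,0],[-0.2,0,0],[-0.2,0,0],[-0.2,0,0],[-0.2,0,0],[-0.2,0,0],[-0.2,0,0],[-0.2,0,0],[-0.2,0,0]], yaw=[0,0,0,0,0,0,0,0,0,0], hand=[14,14,14,14,14,14,14,14,14,14])

```text
time: 21.88
ee_pos: [0.5214, 0.1469, 0.0276]
ee_rot: [0.711, -0.704, 0.0, -0.0]
wrist_force: [-0.4, -2.9, 1.3]
opening: 0.0195
```

>>> jog_arm(offset=[[-0.2,0,0],[-0.2,0,0],[-0.2,0,0],[-0.2,0,0],[-0.2,0,0],[-0.2,0,0],[-0.2,0,0],[-0.2,0,0],[-0.2,0,0],[-0.2,0,0]], yaw=[0,0,0,0,0,0,0,0,0,0], hand=[14,14,14,14,14,14,14,14,14,14])

```text
time: 22.72
ee_pos: [0.5214, 0.1489, 0.0276]
ee_rot: [0.711, -0.704, 0.0, -0.0]
wrist_force: [-0.0, -3.0, 0.8]
opening: 0.0199
```

```bash
python3 -c "
from h import *
plan([.521,.146,.0278],-89.43)"; python3 look.py 11
```

```text
t 22.72 pos [0.5214 0.1489 0.0276] head -89.44 tool offset mm [ 2.9  0.4 -0.2] yaw -0.0002 F [-0.  -3.   0.8] T [-0.94  0.17  0.01] open 0.0199 tiltz [ 2.e-04  1.e-04 -1.e+00] q7 -1.62
t 22.72 pos [0.5214 0.1489 0.0276] head -89.44 tool offset mm [ 5.019e+02 -0.000e+00 -4.000e-01] yaw -0.0007 F [-0.  -3.   0.8] T [-0.94  0.17  0.01] open 0.0199 tiltz [ 2.e-04  1.e-04 -1.e+00] q7 -1.62
```

View pics/side11.png

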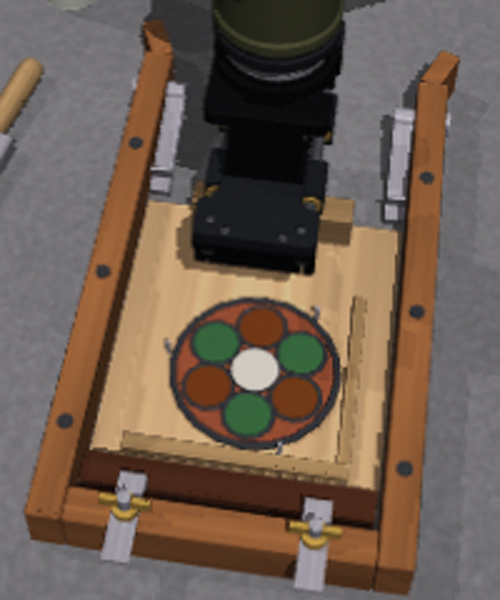

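View pics/top11.png

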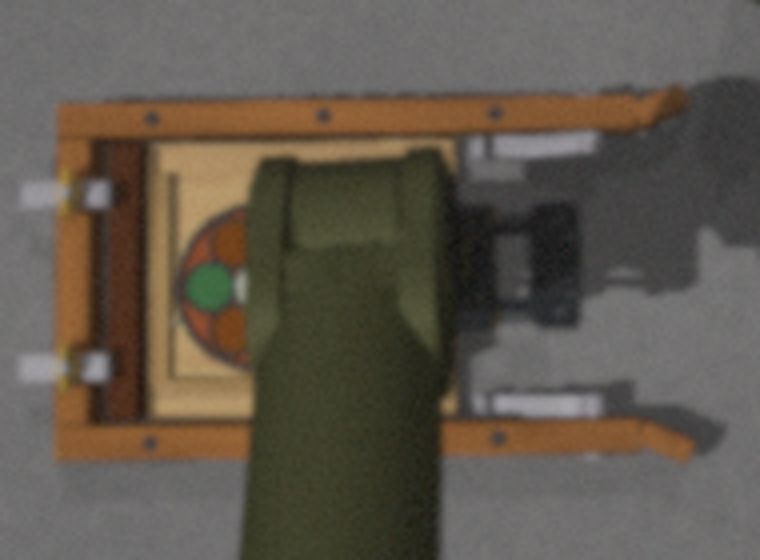

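>>> jog_arm(offset=[[-0.15,0,0],[-0.15,0,0],[-0.15,0,0],[-0.15,0,0],[-0.15,0,0],[-0.15,0,0],[-0.15,0,0],[-0.15,0,0],[-0.15,0,0],[-0.15,0,0]], yaw=[0,0,0,0,0,0,0,0,0,0], hand=[14,14,14,14,14,14,14,14,14,14])

```text
time: 23.65
ee_pos: [0.5214, 0.1504, 0.0276]
ee_rot: [0.711, -0.704, 0.0, -0.0]
wrist_force: [0.3, -4.5, 1.3]
opening: 0.02
```

>>> jog_arm(offset=[[-0.1,0,0],[-0.1,0,0],[-0.1,0,0],[-0.1,0,0],[-0.1,0,0],[0,0,0],[0,0,0],[0,0,0],[0,0,0],[0,0,0]], yaw=[0,0,0,0,0,0,0,0,0,0], hand=[14,14,14,14,14,14,14,14,14,14])

```text
time: 24.48
ee_pos: [0.5213, 0.1505, 0.0276]
ee_rot: [0.71, -0.704, 0.0, 0.0]
wrist_force: [-0.1, -5.0, 3.2]
opening: 0.0199
```

```bash
python3 -c "
from h import *
plan([.521,.146,.0278],-89.43)"
```

```text
t 24.48 pos [0.5213 0.1505 0.0276] head -89.45 tool offset mm [ 4.5  0.4 -0.2] yaw -0.0004 F [-0.1 -5.   3.2] T [-1.16  0.12  0.09] open 0.0199 tiltz [ 1.e-04 -3.e-04 -1.e+00] q7 -1.62
```

>>> jog_arm(offset=[[-0.1,0,0],[-0.1,0,0],[-0.1,0,0],[-0.1,0,0],[-0.1,0,0],[0,0,0],[0,0,0],[0,0,0],[0,0,0],[0,0,0]], yaw=[0,0,0,0,0,0,0,0,0,0], hand=[14,14,14,14,14,14,14,14,14,14])

```text
time: 25.32
ee_pos: [0.5213, 0.1505, 0.0276]
ee_rot: [0.71, -0.704, 0.0, 0.0]
wrist_force: [0.8, -6.4, 4.3]
opening: 0.0197
```

>>> jog_arm(offset=[[-0.15,0,0],[-0.15,0,0],[-0.15,0,0],[-0.15,0,0],[-0.15,0,0],[-0.15,0,0],[-0.1,0,0],[0,0,0],[0,0,0],[0,0,0]], yaw=[0,0,0,0,0,0,0,0,0,0], hand=[14,14,14,14,14,14,14,14,14,14])

```text
time: 26.15
ee_pos: [0.5213, 0.1506, 0.0276]
ee_rot: [0.71, -0.704, 0.001, 0.001]
wrist_force: [-0.7, -7.8, 3.8]
opening: 0.0201
```

```bash
python3 -c "
from h import *
plan([.521,.146,.0278],-89.43)"
```

```text
t 26.15 pos [0.5213 0.1506 0.0276] head -89.50 tool offset mm [ 4.6  0.4 -0.2] yaw -0.0011 F [-0.7 -7.8  3.8] T [-1.67  0.22  0.03] open 0.0201 tiltz [-2.0e-04 -1.9e-03 -1.0e+00] q7 -1.62
```

>>> jog_arm(offset=[[-0.2,0,0],[-0.2,0,0],[-0.2,0,0],[-0.2,0,0],[-0.2,0,0],[-0.2,0,0],[-0.2,0,0],[0,0,0],[0,0,0],[0,0,0]], yaw=[0,0,0,0,0,0,0,0,0,0], hand=[14,14,14,14,14,14,14,14,14,14])

```text
time: 26.98
ee_pos: [0.5213, 0.1506, 0.0276]
ee_rot: [0.71, -0.704, 0.001, 0.001]
wrist_force: [-1.0, -10.6, 4.6]
opening: 0.0197
```

>>> jog_arm(offset=[[0,0,0],[0,0,0],[0,0,0],[0,0,0],[0,0,0],[0,0,0],[0,0,0],[0,0,0],[0,0,0],[0,0,0]], yaw=[0,0,0,0,0,0,0,0,0,0], hand=[14,14,14,14,14,14,14,14,14,14])

```text
time: 27.82
ee_pos: [0.5213, 0.1506, 0.0276]
ee_rot: [0.71, -0.704, 0.001, 0.001]
wrist_force: [-0.0, -10.2, 4.7]
opening: 0.0197
```

```bash
python3 -c "
from h import *
plan([.521,.146,.0278],-89.43)"
```

```text
t 27.82 pos [0.5213 0.1506 0.0276] head -89.54 tool offset mm [ 4.6  0.3 -0.2] yaw -0.002 F [ -0.  -10.2   4.7] T [-2.16  0.29  0.05] open 0.0197 tiltz [-5.0e-04 -3.4e-03 -1.0e+00] q7 -1.62
```

>>> jog_arm(offset=[[-0.2,0,0],[-0.2,0,0],[-0.2,0,0],[-0.2,0,0],[-0.2,0,0],[0,0,0],[0,0,0],[0,0,0],[0,0,0],[0,0,0]], yaw=[0,0,0,0,0,0,0,0,0,0], hand=[14,14,14,14,14,14,14,14,14,14])

```text
time: 28.65
ee_pos: [0.5213, 0.1506, 0.0276]
ee_rot: [0.71, -0.704, 0.001, 0.002]
wrist_force: [-0.8, -11.7, 5.7]
opening: 0.0199
```

```bash
python3 -c "
from h import *
plan([.521,.146,.0278],-89.43)"; python3 look.py 12
```

```text
t 28.65 pos [0.5213 0.1506 0.0276] head -89.57 tool offset mm [ 4.6  0.3 -0.2] yaw -0.0025 F [ -0.8 -11.7   5.7] T [-2.51  0.34  0.12] open 0.0199 tiltz [-7.0e-04 -4.4e-03 -1.0e+00] q7 -1.63
t 28.65 pos [0.5213 0.1506 0.0276] head -89.57 tool offset mm [503.7  -1.3   1.8] yaw -0.003 F [ -0.8 -11.7   5.7] T [-2.51  0.34  0.12] open 0.0199 tiltz [-7.0e-04 -4.4e-03 -1.0e+00] q7 -1.63
```

View pics/side12.png

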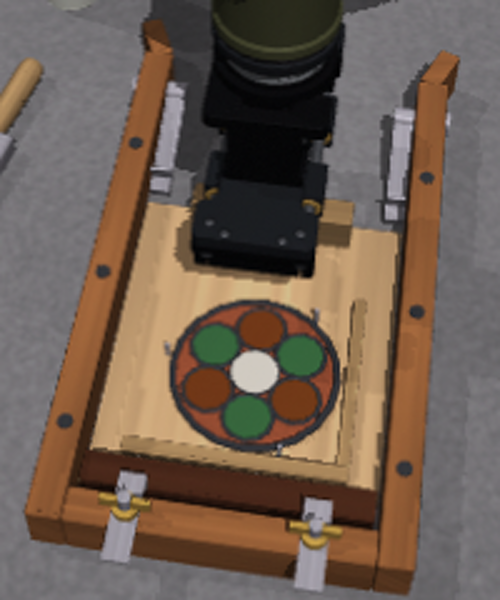

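```bash
python3 - <<'E'
from h import *
for k in (0,9,12):
    d=np.load(f"pics/side{k}.npy");c=cloud("side",d);z=c[...,2];X,Y=c[...,0],c[...,1]
    for lo,hi in((.432,.446),(.597,.609)):
        print(k,[round(float(np.median(z[(X>lo)&(X<hi)&(abs(Y-a)<.004)&(z>.003)])),4) for a in(.06,.08,.1,.11,.12)])
E
```

```text
0 [0.0324, 0.0255, 0.0195, 0.0172, 0.0186]
0 [0.0323, 0.0255, 0.0205, 0.017, 0.0147]
9 [0.0334, 0.0304, 0.0272, 0.0282, 0.038]
9 [0.0334, 0.03, 0.0285, 0.0269, 0.0288]
12 [0.0323, 0.0252, 0.0197, 0.0165, 0.0174]
12 [0.0332, 0.0258, 0.0192, 0.0167, 0.0172]
```

>>> jog_arm(offset=[[1,0,0],[1,0,0],[2,0,0],[2,0,0],[2,0,0],[2,0,0],[1,0,0],[1,0,0],[0,0,0],[0,0,0]], yaw=[0,0,0,0,0,0,0,0,0,0], hand=[14,14,14,14,14,14,14,14,14,14])

```text
time: 29.58
ee_pos: [0.5212, 0.1434, 0.0276]
ee_rot: [0.711, -0.703, -0.0, -0.0]
wrist_force: [-0.8, 2.8, 0.5]
opening: 0.0199
```

```bash
python3 -c "
from h import *
plan([.521,.146,.0278],-89.43)"
```

```text
t 29.58 pos [0.5212 0.1434 0.0276] head -89.42 tool offset mm [-2.6  0.2 -0.2] yaw 0.0002 F [-0.8  2.8  0.5] T [ 0.63  0.28 -0.01] open 0.0199 tiltz [-2.e-04  8.e-04 -1.e+00] q7 -1.61
```

>>> jog_arm(offset=[[0.5,0,0],[0.5,0,0],[0.5,0,0],[0.5,0,0],[0.5,0,0],[0.5,0,0],[0.5,0,0],[0.5,0,0],[0.5,0,0],[0.5,0,0]], yaw=[0,0,0,0,0,0,0,0,0,0], hand=[14,14,14,14,14,14,14,14,14,14])

```text
time: 30.42
ee_pos: [0.5215, 0.1379, 0.0276]
ee_rot: [0.711, -0.704, -0.0, -0.0]
wrist_force: [0.3, 4.3, 0.2]
opening: 0.0199
```

>>> jog_arm(offset=[[0.2,0,0],[0.2,0,0],[0.2,0,0],[0.2,0,0],[0.2,0,0],[0.2,0,0],[0.2,0,0],[0.2,0,0],[0.2,0,0],[0.2,0,0]], yaw=[0,0,0,0,0,0,0,0,0,0], hand=[14,14,14,14,14,14,14,14,14,14])

```text
time: 31.25
ee_pos: [0.5215, 0.1376, 0.0276]
ee_rot: [0.711, -0.703, -0.001, -0.001]
wrist_force: [0.1, 8.7, -0.4]
opening: 0.02
```

>>> jog_arm(offset=[[0.1,0,0],[0.1,0,0],[0.1,0,0],[0.1,0,0],[0.1,0,0],[0,0,0],[0,0,0],[0,0,0],[0,0,0],[0,0,0]], yaw=[0,0,0,0,0,0,0,0,0,0], hand=[14,14,14,14,14,14,14,14,14,14])

```text
time: 32.08
ee_pos: [0.5215, 0.1376, 0.0276]
ee_rot: [0.711, -0.703, -0.001, -0.001]
wrist_force: [0.7, 8.2, -0.6]
opening: 0.02
```

```bash
python3 -c "
from h import *
plan([.521,.146,.0278],-89.43)"; python3 look.py 13; python3 - <<'E'
from h import *
for k in (0,9,12,13):
    d=np.load(f"pics/side{k}.npy");c=cloud("side",d);z=c[...,2];X,Y=c[...,0],c[...,1]
    for lo,hi in((.432,.446),(.597,.609)):
        print(k,[round(float(np.median(z[(X>lo)&(X<hi)&(abs(Y-a)<.004)&(z>.003)])),4) for a in(.06,.08,.1,.11,.12)])
E
```

```text
t 32.08 pos [0.5215 0.1376 0.0276] head -89.37 tool offset mm [-8.4  0.4 -0.2] yaw 0.001 F [ 0.7  8.2 -0.6] T [ 1.51  0.03 -0.13] open 0.0200 tiltz [ 4.0e-04  2.6e-03 -1.0e+00] q7 -1.59
t 32.08 pos [0.5215 0.1376 0.0276] head -89.37 tool offset mm [490.7   0.5  -1.7] yaw 0.0005 F [ 0.7  8.2 -0.6] T [ 1.51  0.03 -0.13] open 0.0200 tiltz [ 4.0e-04  2.6e-03 -1.0e+00] q7 -1.59
0 [0.0324, 0.0255, 0.0195, 0.0172, 0.0186]
0 [0.0323, 0.0255, 0.0205, 0.017, 0.0147]
9 [0.0334, 0.0304, 0.0272, 0.0282, 0.038]
9 [0.0334, 0.03, 0.0285, 0.0269, 0.0288]
12 [0.0323, 0.0252, 0.0197, 0.0165, 0.0174]
12 [0.0332, 0.0258, 0.0192, 0.0167, 0.0172]
13 [0.0325, 0.0262, 0.0196, 0.0171, 0.0197]
13 [0.0335, 0.0261, 0.0201, 0.017, 0.0154]
```

View pics/side13.png

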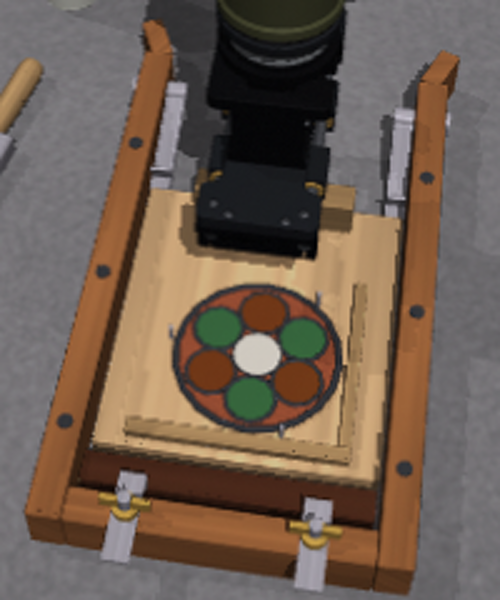

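>>> jog_arm(offset=[[0.2,0,0],[0.2,0,0],[0.2,0,0],[0.2,0,0],[0.2,0,0],[0,0,0],[0,0,0],[0,0,0],[0,0,0],[0,0,0]], yaw=[0,0,0,0,0,0,0,0,0,0], hand=[14,14,14,14,14,14,14,14,14,14])

```text
time: 33.02
ee_pos: [0.5215, 0.1375, 0.0276]
ee_rot: [0.711, -0.703, -0.001, -0.002]
wrist_force: [0.3, 10.3, -0.5]
opening: 0.0197
```

>>> jog_arm(offset=[[-0.5,0,0],[-0.5,0,0],[-0.5,0,0],[-0.5,0,0],[-0.5,0,0],[-0.5,0,0],[-0.5,0,0],[-0.5,0,0],[0,0,0],[0,0,0]], yaw=[0,0,0,0,0,0,0,0,0,0], hand=[14,14,14,14,14,14,14,14,14,14])

```text
time: 33.85
ee_pos: [0.5215, 0.1377, 0.0276]
ee_rot: [0.71, -0.704, 0.0, 0.0]
wrist_force: [-0.4, 3.0, 1.5]
opening: 0.0199
```

```bash
python3 -c "
from h import *
plan([.521,.146,.0278],-89.43)"
```

```text
t 33.85 pos [0.5215 0.1377 0.0276] head -89.47 tool offset mm [-8.3  0.4 -0.2] yaw -0.0006 F [-0.4  3.   1.5] T [ 0.39  0.15 -0.01] open 0.0199 tiltz [ 1.e-04 -5.e-04 -1.e+00] q7 -1.60
```

>>> jog_arm(offset=[[-0.5,0,0],[-0.5,0,0],[-0.5,0,0],[-0.5,0,0],[-0.5,0,0],[-0.5,0,0],[-0.5,0,0],[0,0,0],[0,0,0],[0,0,0]], yaw=[0,0,0,0,0,0,0,0,0,0], hand=[14,14,14,14,14,14,14,14,14,14])

```text
time: 34.68
ee_pos: [0.5215, 0.1415, 0.0276]
ee_rot: [0.71, -0.704, 0.0, -0.0]
wrist_force: [0.1, -3.8, 4.1]
opening: 0.0197
```

>>> jog_arm(offset=[[0,0,0],[0,0,0],[0,0,0],[0,0,0],[0,0,0],[0,0,0],[0,0,0],[0,0,0],[0,0,0],[0,0,0]], yaw=[0,0,0,0,0,0,0,0,0,0], hand=[22,26,30,34,38,42,45,45,45,45])

```text
time: 35.52
ee_pos: [0.5214, 0.1418, 0.0276]
ee_rot: [0.711, -0.704, -0.0, -0.0]
wrist_force: [-0.2, -0.2, 0.1]
opening: 0.0447
```

```bash
python3 -c "
from h import *
plan([.521,.146,.0278],-89.43)"
```

```text
t 35.52 pos [0.5214 0.1418 0.0276] head -89.44 tool offset mm [-4.2  0.3 -0.2] yaw -0.0002 F [-0.2 -0.2  0.1] T [-0.02  0.12  0.02] open 0.0447 tiltz [ 1.e-04  1.e-04 -1.e+00] q7 -1.61
```

Released with no load on the wrist; lift straight up.

>>> jog_arm(offset=[[0,0,-3],[0,0,-6],[0,0,-10],[0,0,-15],[0,0,-20],[0,0,-25],[0,0,-25],[0,0,-20],[0,0,-10],[0,0,0]], yaw=[0,0,0,0,0,0,0,0,0,0], hand=[45,45,45,45,45,45,45,45,45,45])

```text
time: 36.35
ee_pos: [0.5231, 0.1423, 0.1645]
ee_rot: [0.711, -0.704, 0.0, -0.003]
wrist_force: [-0.2, 0.8, -0.3]
opening: 0.0452
```

>>> jog_arm(offset=[[0,0,0],[0,0,0],[0,0,0],[0,0,0],[0,0,0],[0,0,0],[0,0,0],[0,0,0],[0,0,0],[0,0,0]], yaw=[0,0,0,0,0,0,0,0,0,0], hand=[45,45,45,45,45,45,45,45,45,45])

```text
time: 37.18
ee_pos: [0.5214, 0.1418, 0.1616]
ee_rot: [0.711, -0.704, 0.0, -0.0]
wrist_force: [-0.4, 0.4, -0.0]
opening: 0.0452
```

```bash
python3 look.py 14; python3 - <<'E'
from h import *
plan([.521,.146,.0278],-89.43)
for k in (0,14):
    d=np.load(f"pics/side{k}.npy");c=cloud("side",d);z=c[...,2];X,Y=c[...,0],c[...,1]
    for lo,hi in((.432,.446),(.597,.609)):
        print(k,[round(float(np.median(z[(X>lo)&(X<hi)&(abs(Y-a)<.004)&(z>.003)])),4) for a in(.06,.08,.1,.11,.12)])
    q=(X>.6)&(X<.85)&(Y>-.2)&(Y<.0)&(z>.05)&(z<.2);print("bystanders",c[q].min(0).round(3),c[q].max(0).round(3))
for x in(.445,.5,.54,.595):
    q=(abs(X-x)<.006)&(z>.011)&(z<.02)&(Y>.13)&(Y<.36); print(x,Y[q].min().round(4),Y[q].max().round(4),np.median(z[q]).round(4))
E
```

```text
t 37.18 pos [0.5214 0.1418 0.1616] head -89.44 tool offset mm [494.9  -0.  133.6] yaw -0.0007 F [-0.4  0.4 -0. ] T [-0.07  0.16 -0.01] open 0.0452 tiltz [ 1.e-04  1.e-04 -1.e+00] q7 -1.74
t 37.28 pos [0.5214 0.1418 0.1616] head -89.44 tool offset mm [ -4.2   0.4 133.8] yaw -0.0001 F [ 0.7  1.3 -0.1] T [-0.05  0.14  0.  ] open 0.0449 tiltz [ 1.e-04  1.e-04 -1.e+00] q7 -1.74
0 [0.0324, 0.0255, 0.0195, 0.0172, 0.0186]
0 [0.0323, 0.0255, 0.0205, 0.017, 0.0147]
bystanders [ 0.692 -0.2    0.05 ] [ 0.786 -0.04   0.2  ]
14 [0.0325, 0.0255, 0.0194, 0.0171, 0.0193]
14 [0.0315, 0.0255, 0.0196, 0.0164, 0.0166]
bystanders [ 0.692 -0.2    0.05 ] [ 0.784 -0.04   0.199]
0.445 0.1346 0.3333 0.0142
0.5 0.1511 0.3344 0.0172
0.54 0.1523 0.3354 0.0168
0.595 0.1348 0.335 0.014
```

View pics/side14.png

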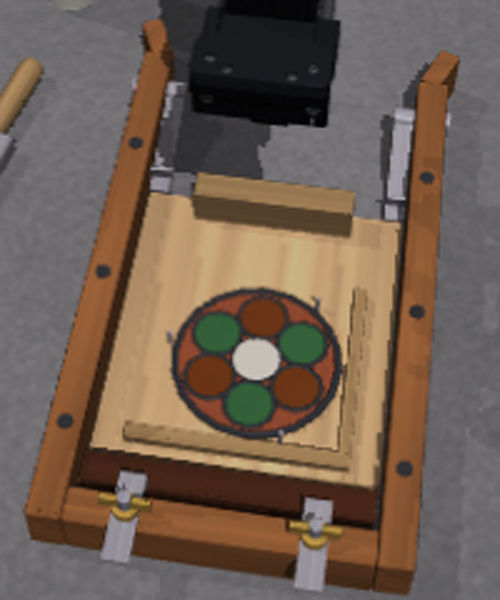

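View pics/top14.png

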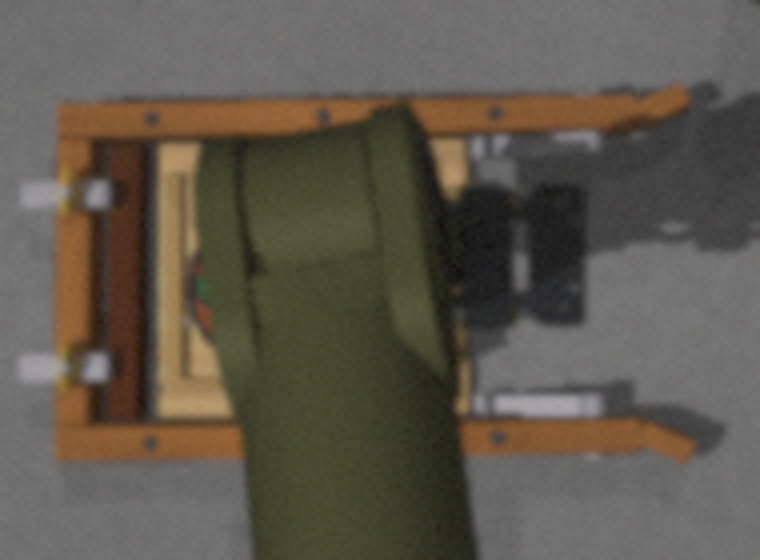

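```bash
python3 -c "
from bench import arm
print(arm.finish_job())"
```

```text
the job is handed in; nothing more can be done
None
```

The board is home in the bay with both catches dropped behind it, and I handed the job in at about 37 s. No verdict came back, so the results below are my own checks.

**What I did:** I gripped the pull batten, slid the board flat along the bench, squared it to the bay and ran it in under both catches. I pressed it against the back stop, then tugged it back, eased it about 4 mm off the catches, opened the fingers and lifted straight up.

**Forces:**
- **Press on the back stop:** the wrist read 11.7 N, of which I put about 8 N on the stop after taking off drag.
- **Tug on the catches:** the wrist read 10.3 N, about 7 N beyond drag, and the board stopped dead.

**Final checks:**
- **Catches:** the depth readings along both bars match the starting, dropped state to about 1 mm. They read about 8–10 mm higher near the nose while riding on the board.
- **Board:** it lies flat and square, about 4 mm clear of the catch noses.
- **Gripper:** it is about 130 mm above the board with no load on the wrist.
- **Bystanders:** the tub and cartridge are where they started. The brush showed no change in the pictures but I did not measure it.

**What disagreed:**
- My first camera estimate of the mouth was about 2 mm off from where the catches stopped the board.
- Picking the batten's top corners by eye gave a height of 40 mm against the stated 45 mm. The depth readings gave 43–44 mm, so I used those.

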